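# Lengthen the expanding spice rack, load the tins and clip the end shut

### The arm

A 6-joint arm with a two-finger parallel gripper is mounted at the origin on the work surface; the furniture and walls round the work are solid. World frame = base frame: x ahead of the robot, y to its left, z up, the work surface at z = 0. Lengths are in mm, angles in rad, forces in N, time in s.
With the tool pointing down it reaches from about 350 to 775 mm from the base axis. Payload 7.3 kg.
Tool frame: the origin (TCP) lies on the centre line of the jaws, within the pads' length; the fingertips stand 22 mm ahead of it and the grasp point (between the pads) lies 3 mm ahead of it; z points along the fingers, y is the direction in which the jaws open and shut (so a half turn about z gives the same grasp; the last joint's range is limited). The gripper opens to 92 mm and grips with 3 to 60 N. Pads are 19 mm wide; open, the fingers measure 130 mm over their backs; the gripper's body (75 mm by 190 mm) begins 47 mm behind the grasp point.
Start: joints at [-1.387, 0.342, 1.524, -0, 1.275, -0.146], TCP at [170.046, -496.716, 248.741] pointing down, gripper open.
Joint ranges: [-2.53, 2.53], [-0.77, 2.02], [0.04, 2.7], [-1, 4.14], [0.28, 2.66], [-3.11, 3.11]. Speed limits (rad/s): [2.57, 2.57, 3.14, 3.14, 3.14, 3.14].

### API

Orientations are given as [roll, pitch, yaw] about the fixed x, y, z axes, in that order (R = Rz(yaw) Ry(pitch) Rx(roll)).
In Python, from plant import bot gives the robot as it stands.
- The arm moves only by the tool play_rows, never from a script. Its argument "moves" is one flat list of numbers, 5 for each row, row after row: the closure in counts, from 0 (fully open) to 255 (shut), then the shift along the tool's x, y, z in mm, then the turn about the tool's z in degrees. A call has 1 to 8 rows; each row is the pose to reach, as a shift and turn from the pose commanded when the call began, along the tool's axes at that moment; what a row does not reach only later rows make up. A row lasts 1/12 s, in which the tool goes at most 41.7 mm and 7.16 degrees, less where a joint would pass 70% of its speed; a pose out of reach is approached as far as the arm can. A call with a gripper value outside its range is refused whole. The fingers move at their own pace and stop on an object; the grip force is fixed at half the most. Time passes only in rows, so rows that repeat a pose let the fingers close. It gives the time, the measured TCP pose, the force and the opening at its end, in the units of the state.
- bot.get_obs(): the state, without advancing time (a new reading comes with each control period).
- bot.capture(name): name is "scene" or "top"; returns a dict with "color" (480x640x3 uint8, red, green, blue), "fx", "fy", "cx", "cy" (pixels), "world_to_cam" (4x4, takes a point from world to camera coordinates). Camera axes: x right, y down, z forward; pixel columns grow to the right and rows downward; lengths in mm; the calibration is good to about 2 mm. A picture is of the moment at which its call begins. There is no depth.
- bot.close_job(): hands the job in, once; it reports no verdict.
The state is a dict: "time": time; "joint_positions": joint angles; "dq": joint speeds; "tau": joint torques, N m; "tool_pos": TCP position; "tcp_rot": TCP orientation; "contact_force": force on the tool from outside, world axes, zero at the start; "moment": the same for the moment, N m; "grip_width": finger opening in mm.
Only numpy, scipy, OpenCV 4.12 (cv2) and the standard library are available. Lean on these libraries where they do the work, as an engineer would, in place of code of your own. Each camera call takes 0.05 s, during which the arm holds its last target.

### The job

The expanding spice rack is too short for the tins: squeeze its brass spring pin flush with the tube and slide the outer tube (with its end plate) to the left until the pin springs out of the next hole, then do the same again so that it locks in the last hole. Then stand every spice tin that is out on the table upright on the rack's floor between the two rails, all of them between the end plate and the blue mark. Last, move the red spring clip from its wooden dock onto the blue mark of the rack's back rail, pushed fully down with its tongue lying across the rack so that the open end is closed, and leave the flat food tin, timer, tumbler and dropper bottle where they are.

Things in the scene. Friction and masses are not known exactly. Their poses are not given: they have to be found in the camera images.
- rack: fixed expanding rack on a wooden base 8 mm thick. Origin: underside of the base, midway between its two rails; z up, +x away from the robot, +y left (long direction). Base: x -110 to +38, y -165 to +165 mm. In front of the rails, at x -86, z 65 mm, a fixed dark inner tube runs along y between black posts (y -156, +156; 80 mm high); the outer aluminium tube slides on it
- bed (a point): rack floor where the tins stand, rack frame (0, 0, 8) mm. It lies between two steel rails along y, each 5 mm thick, centred at rack x -31 and +31 mm (57 mm clear), y -140 to +150 mm, top edge at z 32 mm. Right end open. The right-hand 36 mm of the back rail (y -140 to -104 mm) are painted blue
- tube (a joint): slide of the outer tube along rack +y, m: 0 locked in the first hole, 0.050 in the next, 0.100 in the last (1 mm play; stop at 0.102). The outer tube is 24 mm wide (x), 28 mm high, spans rack y -145 to +35 mm at 0, and has three holes 14 mm wide in its front face, 50 mm apart. Friction about 2 N. Carries the end plate
- end_plate (a point): top middle of the end plate (5 mm thick, 50 mm wide, z 13 to 57 mm) that stands across the space between the rails, at rack y = +20 mm + joint tube; a 12 mm wide arm at z 51 to 56 mm joins it over the front rail to the outer tube. Tins stand to its right (-y)
- pin (a joint): depth of the brass spring pin, m: 0 fully out (5.5 mm proud of the tube's front, robot-side face), 0.0055 flush, 0.008 under the wall. Spring 3 to 5 N. It sits in the fixed inner tube and stays in place as the outer tube slides. Held flush, e.g. by a finger pad pinching the tube front to back there, it cams under the wall when the tube is slid; otherwise it locks the tube
- pin_spot (a point): where the pin comes through the front face of the outer tube (rack frame x -98, y -25, z 65 mm); the pin is a dome 12 mm across, its axis along rack x. Fixed to the rack
- clip_mark (a point): middle of the blue mark, on the top edge of the back rail (rack frame x +31, y -122, z 32 mm)
- dock: fixed wooden clip dock, 60 x 60 mm, 10 mm thick, with an upright steel plate 3 mm thick and 50 mm long along its y, top edge at z = 40 mm, on which the clip is parked; origin at the centre of its underside
- clip: sprung stop clip, 24 mm wide (y), 72 mm high, 0.05 kg, parked jaws down on the dock plate, tongue to the dock's -x. Origin: bottom of the mouth, z up. Red half: flat plate x -7 to -2, z 0 to 72 mm, with a tongue to x -48 mm (z 4 to 16, 7 mm wide). Black half: lever hinged at x +10, z 30 mm, jaw at x +1.5 mm when shut. A cross-bar (underside at z 18 mm) rests on the edge when fully down
- clip_jaw (a joint): angle of the black lever, rad: 0 shut (mouth 3.5 mm), about 0.08 gripping the 5 mm rail, 0.50 fully open at a stop (mouth 14 mm, clip x -2 to +12 mm). Sprung shut, 0.12 to 0.20 N m
- clip_tail (a point): top of the black lever's tail: clip x +30, z 66 mm when shut (outer side x +33). Pinching it towards the red plate (along clip x, at z 55 to 72 mm, over 6 N; 15 to 25 N to be firm) opens the jaw; at the stop its outer side is at x +13, z 71 mm, so the pinched clip is 20 mm wide
- clip_tongue (a point): free end of the clip's tongue (clip frame x -48, z 10 mm)
- tin_a: round spice tin, steel with a white band and a dark green lid, 50 mm diameter, 54 mm high, 0.1 to 0.16 kg, standing on the table; origin at the centre of its underside, z up. May be absent (None) in a run
- tin_b: round spice tin, steel with a white band and a terracotta (brick red) lid, 50 mm diameter, 54 mm high, 0.1 to 0.16 kg, standing on the table; origin at the centre of its underside, z up. May be absent (None) in a run
- tin_c: round spice tin, steel with a white band and a yellow lid, 50 mm diameter, 54 mm high, 0.1 to 0.16 kg, standing on the table; origin at the centre of its underside, z up. May be absent (None) in a run
- tin_d: round spice tin, steel with a white band and a blue lid, 50 mm diameter, 54 mm high, 0.1 to 0.16 kg, standing on the table; origin at the centre of its underside, z up. May be absent (None) in a run
- tuna_tin: flat food tin, 86 mm diameter, 40 mm high, bystander; origin at the centre of its underside
- kitchen_timer: round wind-up kitchen timer, 66 mm diameter, 61 mm high, bystander; origin at the centre of its underside
- tumbler: clear drinking glass, 81 mm diameter, 92 mm high, bystander; origin at the centre of its underside
- vanilla_bottle: small brown dropper bottle, 33 mm diameter, 102 mm high, bystander; origin at the centre of its underside
Things that resemble listed ones, but are neither listed nor needed, are in the scene too. Leave any purple look-alike of the tin_b alone.

How it is judged:
By the outcome, as a careful person would: the job done as asked, in the order asked, and still so for the second after the job is handed in, with the robot touching nothing.
Of tin_a, tin_b, tin_c, tin_d only 3 to 4 are there at a start; the rules pass over those that are not, and their reading is None.
At some moment in a run one of tin_a, tin_b, tin_c, tin_d may be knocked a few centimetres aside while the robot is not near it.
It also fails if it takes over 210 s, if anything falls off the work surface, if the arm or the gripper's body presses on something with over 40 N, if the wrist force passes 120 N, or if a joint passes its speed limit or range.

## Working session

There is one attempt and no reset: what is moved stays moved. The work goes in short steps, Python scripts to look and compute and a tool call to move; the robot and the scene stay as the last step left them, time stands still between calls to the robot, and variables do not carry over. Pictures are saved under pics/ and viewed, and the job is handed in when it is done.

Besides the shell and the picture viewer there is one more tool, called after "Request:" as name(argument=value, ...), one argument or row to a line, values as JSON. play_rows: Moves the arm, as the interface text tells. Its arguments: {"type":"object","properties":{"moves":{"type":"array","items":{"type":"number"}}},"required":["moves"]}

```bash
ls; mkdir -p pics; python3 - <<'E'
from plant import bot
import cv2
o=bot.get_obs(); print(o)
for n in("scene","top"):
    c=bot.capture(n); cv2.imwrite(f"pics/{n}0.png",c["color"][:,:,::-1]); print(n,c["fx"],c["fy"],c["cx"],c["cy"],c["world_to_cam"])
E
```

```text
pics
{'time': 0.0, 'joint_positions': array([-1.38699899e+00,  3.42725462e-01,  1.52502733e+00,  1.60857610e-05,
        1.27536710e+00, -1.46008296e-01]), 'dq': array([ 0.00113736,  0.0004019 , -0.00137052, -0.00013351, -0.00140315,
       -0.00112845]), 'tau': array([ 6.68747853e-04, -4.31236446e+01, -2.44218725e+01,  7.16781802e-02,
        5.58944349e-02, -1.18532730e-04]), 'tool_pos': array([ 169.97926176, -496.331752  ,  248.03990424]), 'tcp_rot': array([-3.14008391e+00, -2.37415658e-04,  3.29800758e-01]), 'contact_force': array([-0.45459748,  0.16156193,  0.11894648]), 'moment': array([-0.00118948,  0.00328655,  0.05881452]), 'grip_width': 91.73815760900129}
scene 473.82748338643466 473.82748338643466 319.7938795180135 248.75625093942924 [[-5.17274354e-01 -8.55814703e-01 -2.90460607e-03  1.54311736e+02]
 [-4.15698573e-01  2.54221688e-01 -8.73250267e-01  2.54271632e+02]
 [ 7.48078832e-01 -4.50502527e-01 -4.87263310e-01  9.51308079e+02]
 [ 0.00000000e+00  0.00000000e+00  0.00000000e+00  1.00000000e+00]]
top 502.1898688859593 502.1898688859593 318.2144477369686 240.00151026715707 [[-1.04198974e-02 -9.99899189e-01 -9.64563838e-03 -5.73444063e+01]
 [-9.97879633e-01  1.10176537e-02 -6.41470839e-02  3.99163511e+02]
 [ 6.42468895e-02  8.95678006e-03 -9.97893839e-01  1.27322098e+03]
 [ 0.00000000e+00  0.00000000e+00  0.00000000e+00  1.00000000e+00]]
```

View pics/scene0.png

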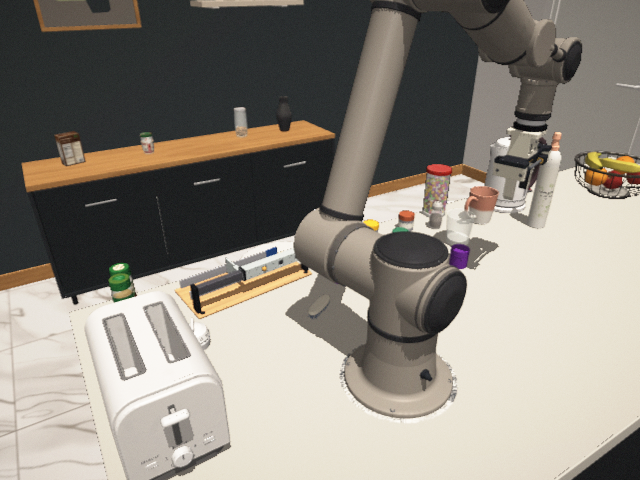

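View pics/top0.png

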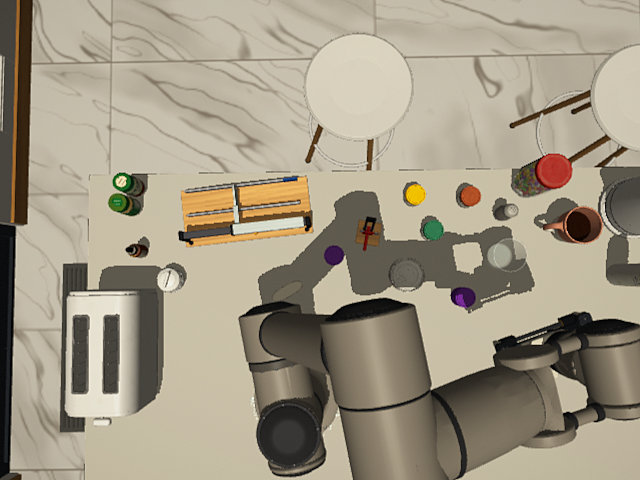

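```bash
python3 - <<'E'
import cv2
i=cv2.imread("pics/top0.png")
cv2.imwrite("pics/c1.png",cv2.resize(i[165:260,165:325],None,fx=5,fy=5,interpolation=cv2.INTER_CUBIC))
cv2.imwrite("pics/c2.png",cv2.resize(i[170:310,320:530],None,fx=3.8,fy=3.8,interpolation=cv2.INTER_CUBIC))
j=cv2.imread("pics/scene0.png")
cv2.imwrite("pics/c3.png",cv2.resize(j[150:290,360:520],None,fx=4,fy=4,interpolation=cv2.INTER_CUBIC))
E
```

```text
(no output)
```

View pics/c1.png

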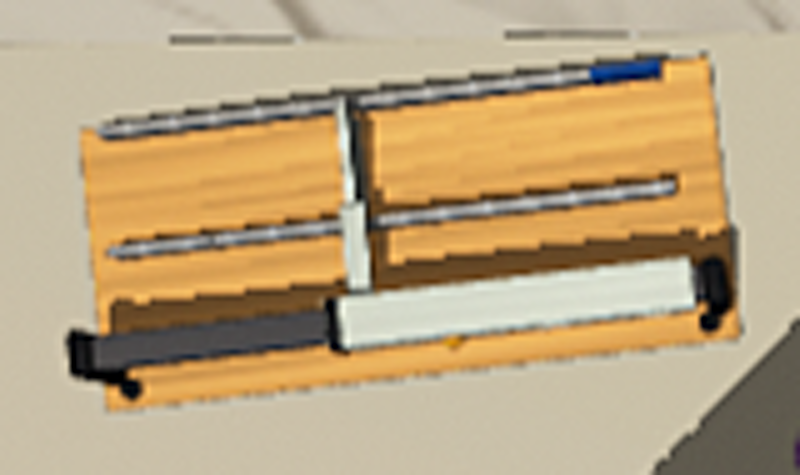

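View pics/c2.png

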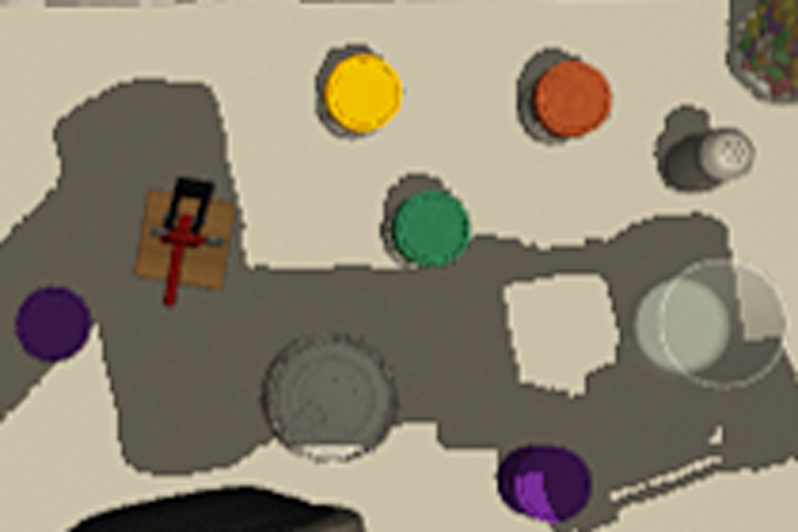

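View pics/c3.png

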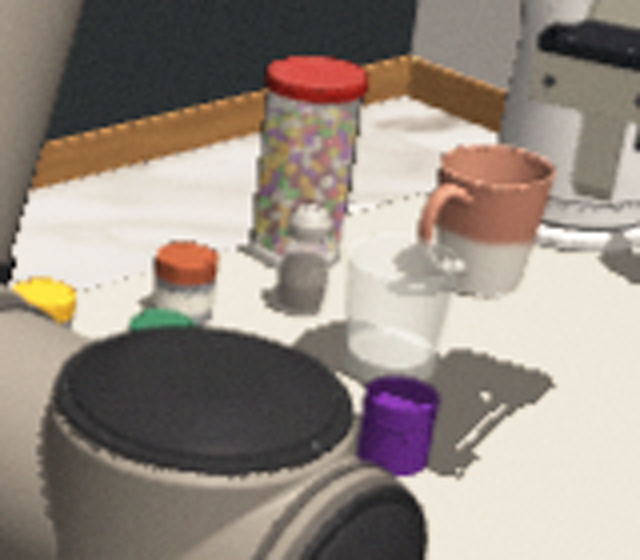

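```bash
cat > h.py <<'E'
import numpy as np, cv2, json
from scipy.optimize import least_squares
def cam(c): return dict(K=np.array([[c["fx"],0,c["cx"]],[0,c["fy"],c["cy"]],[0,0,1]]),T=np.array(c["world_to_cam"]))
def proj(c,P):
    P=np.atleast_2d(P).astype(float); q=(c["T"][:3,:3]@P.T).T+c["T"][:3,3]; q=q@c["K"].T
    return q[:,:2]/q[:,2:]
def unproj(c,uv,z):
    R=c["T"][:3,:3];t=c["T"][:3,3]; o=-R.T@t
    d=R.T@np.linalg.inv(c["K"])@np.array([uv[0],uv[1],1.]); return o+d*(z-o[2])/d[2]
def rz(a): return np.array([[np.cos(a),-np.sin(a),0],[np.sin(a),np.cos(a),0],[0,0,1]])
def fitpose(c,pts,uv,x0):
    pts=np.array(pts,float);uv=np.array(uv,float)
    f=lambda p:(proj(c,pts@rz(p[2]).T+[p[0],p[1],0])-uv).ravel()
    s=least_squares(f,x0,x_scale=[1,1,.01],loss='soft_l1'); return s.x,f(s.x).reshape(-1,2)
import pickle,os
def shot(name,tag):
    from plant import bot
    c=bot.capture(name); cv2.imwrite(f"pics/{tag}.png",c["color"][:,:,::-1]); return cam(c),c["color"]
def wh(p,pts): return np.atleast_2d(pts)@rz(p[2]).T+[p[0],p[1],0]
def totool(obs,dw):
    from scipy.spatial.transform import Rotation as R
    return R.from_euler('xyz',obs["tcp_rot"]).as_matrix().T@np.array(dw)
E
python3 - <<'E'
from h import *
c,i=shot("top","top1")
cr=lambda L,s,o:(np.array(L,float)+.5)/s-.5+np.array(o)
pts=[(31,150,32),(31,-140,32),(-31,150,32),(-31,-140,32),(31,-104,32),(38,165,8),(38,-165,8),(-110,-165,8),(-110,165,8)]
uv=cr([(105,130),(660,67),(110,250),(675,185),(590,75),(82,130),(708,55),(740,337),(107,410)],5,(165,165))
p,r=fitpose(c,pts,uv,[600,250,0]);print("rack",p,r.round(1).tolist())
uv=cr([(150,188),(240,205),(222,290),(135,275)],3.8,(320,170))
d,r=fitpose(c,[(30,30,10),(30,-30,10),(-30,-30,10),(-30,30,10)],uv,[560,-100,0]);print("dock",d,r.round(1).tolist())
print("tongue tip",unproj(c,cr([(170,303)],3.8,(320,170))[0],32), wh(d,[-48,0,32]))
for n,q in dict(yel=(362,93),ter=(572,98),grn=(431,229)).items(): print(n,unproj(c,cr([q],3.8,(320,170))[0],54))
print("purples",i[255,334],i[300,455],i[292,466],i[179,290], unproj(c,(334,255),54),unproj(c,(463,297),54))
print("tuna",unproj(c,(406,274),40),"tumbler",unproj(c,(499,256),0))
E
```

```text
rack [5.11374643e+02 1.26450890e+02 1.03405441e-01] [[-1.8, 0.1], [0.4, -0.3], [-0.4, 0.2], [0.1, 0.1], [0.4, -0.3], [-0.6, -0.4], [0.6, 0.1], [0.6, 0.2], [-0.1, 0.2]]
dock [ 4.16169605e+02 -1.91483416e+02 -1.98162085e-01] [[0.3, -0.1], [-0.4, -0.2], [0.1, 0.3], [-0.0, -0.1]]
tongue tip [ 372.37348591 -177.68467292   32.        ] [[ 369.10896247 -182.03376515   32.        ]]
yel [ 507.59956564 -303.68283887   54.        ]
ter [ 502.66995098 -440.64858677   54.        ]
grn [ 417.78500081 -346.5128649    54.        ]
purples [58 26 74] [56 20 70] [56 21 71] [ 16  56 121] [ 358.27311371 -100.63166273   54.        ] [ 251.84565435 -415.66733887   54.        ]
tuna [ 309.50125444 -279.61006468   40.        ] tumbler [ 352.98383944 -525.89622849    0.        ]
```

```bash
cat > plan.py <<'E'
import sys
from h import *
from plant import bot
RACK=np.array([511.37,126.45,0.1034]); DOCK=np.array([416.17,-191.48,-.198])
def rk(x,y,z): return wh(RACK,[x,y,z])[0]
def plan(xyz,yaw):
    o=bot.get_obs(); d=np.array(xyz)-o["tool_pos"]; t=totool(o,d)
    a=-np.degrees((yaw-o["tcp_rot"][2]+np.pi)%(2*np.pi)-np.pi)
    print("t",round(o["time"],2),"pos",o["tool_pos"].round(1),"rpy",o["tcp_rot"].round(4),"F",o["contact_force"].round(1),"g",round(o["grip_width"],1))
    print("SHIFT",t.round(1),"TURN",round(a,2),"rows",round(max(np.linalg.norm(t)/41.7,abs(a)/7.16),1))
def st():
    o=bot.get_obs();print("t",round(o["time"],2),"pos",o["tool_pos"].round(1),"rpy",o["tcp_rot"].round(4),"F",o["contact_force"].round(1),"g",round(o["grip_width"],1))
E
python3 - <<'E'
from plan import *
print(rk(-98,-25,65),rk(-86,-25,68))
plan((400,-250,248),1.0); plan((430,50,248),1.674)
E
```

```text
[416.47381602  91.46837244  65.        ] [428.4097238   92.70696261  68.        ]
t 0.15 pos [ 170.  -496.4  248.2] rpy [-3.1405e+00 -2.0000e-04  3.2990e-01] F [ 0.1 -0.2  0.3] g 91.4
SHIFT [ 297.4 -158.6    0.4] TURN -38.4 rows 8.1
t 0.15 pos [ 170.  -496.4  248.2] rpy [-3.1405e+00 -2.0000e-04  3.2990e-01] F [ 0.1 -0.2  0.3] g 91.4
SHIFT [ 423.  -432.8    0.8] TURN -77.01 rows 14.5
```

Request:
play_rows(
  moves=[0,37,-20,0,-5,0,74,-40,0,-10,0,111,-59,0,-14,0,148,-79,0,-19,0,186,-99,0,-24,0,223,-119,0,-29,0,260,-139,0,-34,0,297,-159,0,-38.4],
)

```text
time: 0.82
tool_pos: [398.1, -250.9, 248.7]
tcp_rot: [3.142, 0.0, 1.004]
contact_force: [0.3, -1.0, -0.8]
grip_width: 91.8
```

```bash
python3 - <<'E'
from plan import *
plan((428.4,92.7,190),1.674)
E
```

```text
t 0.82 pos [ 398.1 -250.9  248.7] rpy [3.1415e+00 1.0000e-04 1.0041e+00] F [ 0.3 -1.  -0.8] g 91.8
SHIFT [ 306.2 -158.8   58.7] TURN -38.38 rows 8.4
```

Request:
play_rows(
  moves=[0,36,-18,0,-4.5,0,72,-37,0,-9,0,108,-56,0,-14,0,146,-76,0,-19,0,184,-95,0,-23.5,0,222,-115,0,-28,0,260,-135,0,-33,0,290,-150,0,-38.4],
)

```text
time: 1.48
tool_pos: [427.0, 74.7, 248.7]
tcp_rot: [-3.142, -0.0, 1.675]
contact_force: [0.5, -0.4, 0.5]
grip_width: 91.7
```

```bash
python3 - <<'E'
from plan import *
c,_=shot("top","t2"); c2,_=shot("scene","s2")
plan((428.4,92.7,130),1.674)
i=cv2.imread("pics/t2.png")
cv2.imwrite("pics/c4.png",cv2.resize(i[160:320,300:560],None,fx=3,fy=3,interpolation=cv2.INTER_CUBIC))
E
```

```text
t 1.58 pos [427.2  77.2 248.6] rpy [ 3.1414e+00 -1.5000e-03  1.6799e+00] F [ 0.7 -0.1  0. ] g 92.0
SHIFT [ 15.1   2.8 118.6] TURN 0.34 rows 2.9
```

View pics/t2.png

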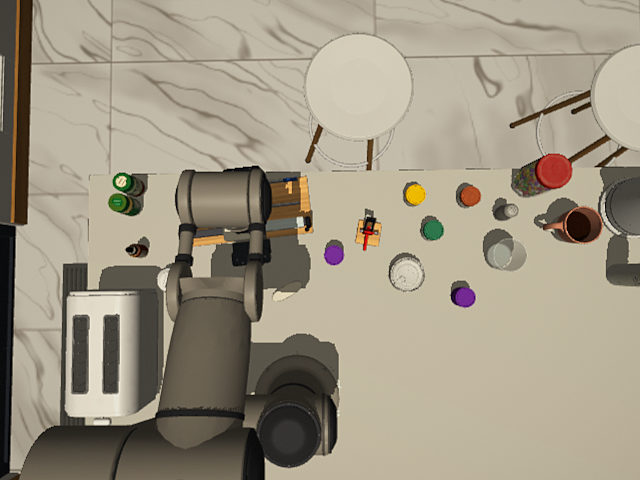

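View pics/s2.png

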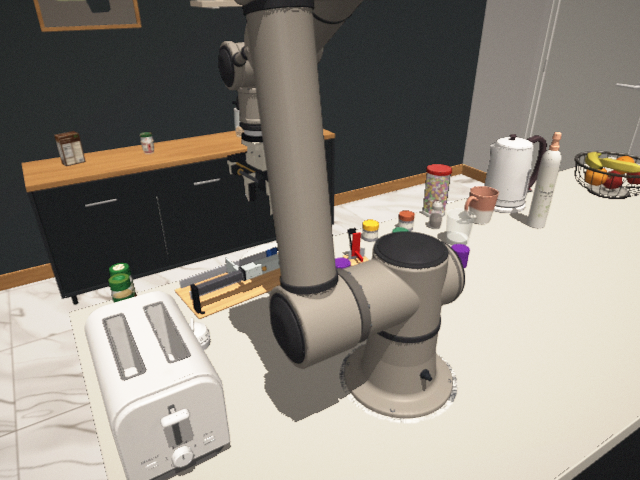

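Request:
play_rows(
  moves=[0,15,2.5,40,0.3,0,15,2.5,80,0.3,0,15,2.5,110,0.3,0,15,2.5,118,0.3,0,15,2.5,118,0.3,0,15,2.5,118,0.3],
)

```text
time: 2.08
tool_pos: [429.3, 87.1, 131.5]
tcp_rot: [3.141, 0.0, 1.664]
contact_force: [-0.2, 0.0, 0.8]
grip_width: 91.6
```

```bash
python3 - <<'E'
from plan import *
plan((428.4,92.7,68),1.674)
c2,_=shot("scene","s3")
i=cv2.imread("pics/s3.png")
cv2.imwrite("pics/c4.png",cv2.resize(i[180:320,160:340],None,fx=4,fy=4,interpolation=cv2.INTER_CUBIC))
E
```

```text
t 2.08 pos [429.3  87.1 131.5] rpy [3.141e+00 2.000e-04 1.664e+00] F [-0.2  0.   0.8] g 91.6
SHIFT [ 5.7 -0.4 63.5] TURN -0.57 rows 1.5
```

View pics/c4.png

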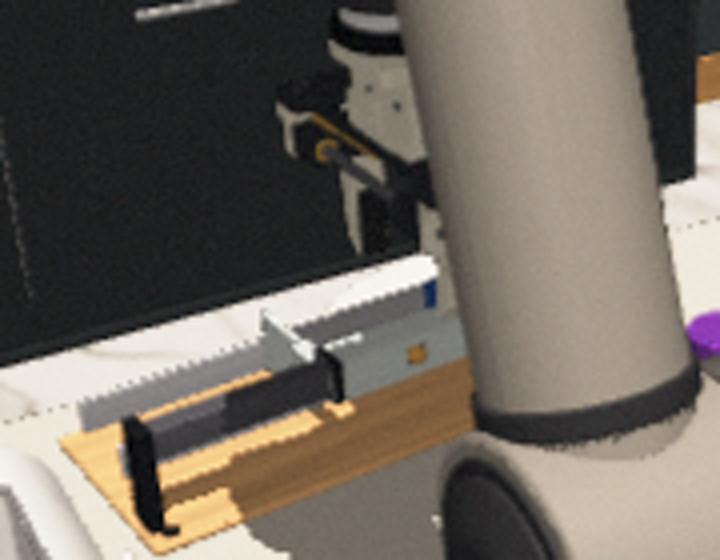

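```bash
python3 - <<'E'
from plan import *
c,_=shot("scene","s4"); print(proj(c,[rk(-98,-25,65),rk(-103,-25,65),rk(-98,0,65)]))
E
```

```text
[[264.21268686 267.72394689]
 [265.25302728 268.5529247 ]
 [255.56159762 270.91271187]]
```

Request:
play_rows(
  moves=[0,3,0,20,-0.5,0,5.5,0,45,-0.5,0,5.5,0,63,-0.5,0,5.5,0,63,-0.5,0,5.5,0,63,-0.5,0,5.5,0,63,-0.5],
)

```text
time: 2.68
tool_pos: [429.4, 92.9, 69.3]
tcp_rot: [3.139, 0.0, 1.673]
contact_force: [-0.5, 0.3, -0.1]
grip_width: 91.8
```

```bash
python3 - <<'E'
from plan import *
plan((428.4,92.7,68),1.674)
c2,_=shot("scene","s3")
i=cv2.imread("pics/s3.png")
cv2.imwrite("pics/c4.png",cv2.resize(i[180:320,160:340],None,fx=4,fy=4,interpolation=cv2.INTER_CUBIC))
E
```

```text
t 2.68 pos [429.4  92.9  69.3] rpy [3.1386e+00 3.0000e-04 1.6734e+00] F [-0.5  0.3 -0.1] g 91.8
SHIFT [-0.1 -1.   1.3] TURN -0.03 rows 0.0
```

View pics/c4.png

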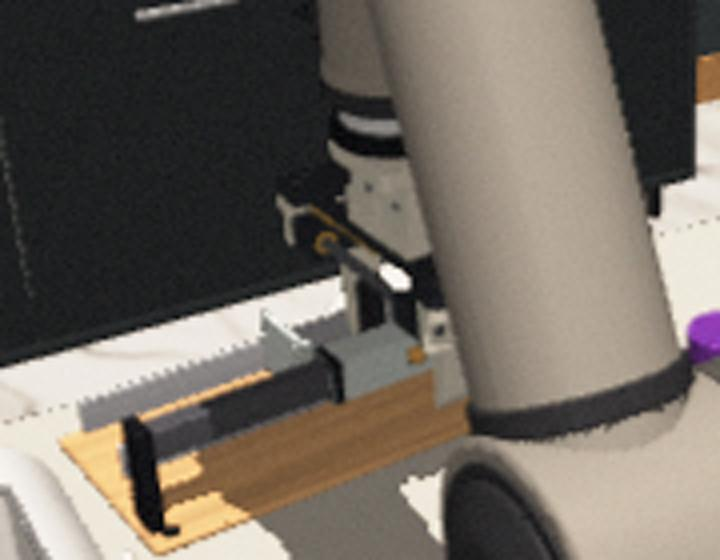

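Request:
play_rows(
  moves=[60,0,-0.8,1,0,120,0,-0.8,1,0,170,0,-0.8,1,0,200,0,-0.8,1,0,220,0,-0.8,1,0,255,0,-0.8,1,0,255,0,-0.8,1,0,255,0,-0.8,1,0],
)

```text
time: 3.4
tool_pos: [427.3, 92.9, 66.6]
tcp_rot: [-3.141, 0.0, 1.674]
contact_force: [-0.7, -0.7, 1.3]
grip_width: 42.9
```

Request:
play_rows(
  moves=[255,0,0,0,0,255,0,0,0,0,255,0,0,0,0,255,0,0,0,0,255,0,0,0,0,255,0,0,0,0],
)

```text
time: 3.9
tool_pos: [428.2, 93.0, 66.7]
tcp_rot: [3.14, 0.0, 1.674]
contact_force: [5.6, 0.7, -6.6]
grip_width: 24.0
```

```bash
python3 - <<'E'
from plan import *
plan((428.4,92.7,68),1.674)
E
```

```text
t 3.9 pos [428.2  93.   66.7] rpy [3.1398e+00 1.0000e-04 1.6735e+00] F [ 5.6  0.7 -6.6] g 24.0
SHIFT [-0.3  0.2 -1.3] TURN -0.03 rows 0.0
```

Request:
play_rows(
  moves=[255,3,0,0,0,255,6,0,0,0,255,11,0,0,0,255,17,0,0,0,255,24,0,0,0,255,31,0,0,0,255,38,0,0,0,255,42,0,0,0],
)

```text
time: 4.57
tool_pos: [423.9, 134.6, 66.7]
tcp_rot: [3.14, 0.001, 1.674]
contact_force: [5.4, -3.0, -6.4]
grip_width: 23.8
```

Request:
play_rows(
  moves=[255,2,0,0,0,255,4,0,0,0,255,6,0,0,0,255,8,0,0,0,255,8,0,0,0,255,8,0,0,0],
)

```text
time: 5.07
tool_pos: [423.1, 142.8, 66.7]
tcp_rot: [3.14, -0.0, 1.674]
contact_force: [5.4, 2.3, -6.0]
grip_width: 23.8
```

```bash
python3 - <<'E'
from plan import *
plan(rk(-86,25,68),1.674)
c2,_=shot("scene","s5")
i=cv2.imread("pics/s5.png")
cv2.imwrite("pics/c4.png",cv2.resize(i[180:320,160:340],None,fx=4,fy=4,interpolation=cv2.INTER_CUBIC))
E
```

```text
t 5.07 pos [423.1 142.8  66.7] rpy [ 3.1397e+00 -1.0000e-04  1.6736e+00] F [ 5.4  2.3 -6. ] g 23.8
SHIFT [-0.4  0.1 -1.3] TURN -0.02 rows 0.0
```

View pics/c4.png

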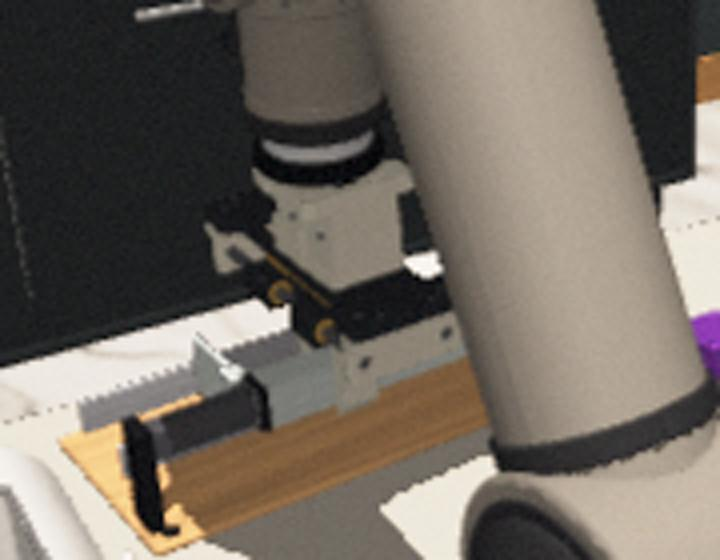

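Request:
play_rows(
  moves=[255,1,0,0,0,255,2,0,0,0,255,3,0,0,0,255,3,0,0,0],
)

```text
time: 5.45
tool_pos: [422.9, 144.6, 66.7]
tcp_rot: [3.14, 0.002, 1.674]
contact_force: [6.5, -7.9, -4.9]
grip_width: 23.7
```

Request:
play_rows(
  moves=[255,-2,0,0,0,255,-2,0,0,0,0,-2,0,0,0,0,-2,0,0,0,0,-2,0,0,0,0,-2,0,0,0,0,-2,0,0,0,0,-2,0,0,0],
)

```text
time: 6.12
tool_pos: [421.9, 143.7, 66.7]
tcp_rot: [-3.141, 0.0, 1.674]
contact_force: [0.1, -0.3, 1.4]
grip_width: 59.1
```

```bash
python3 - <<'E'
from plan import *
plan(rk(-86,-25,68),1.674)
E
```

```text
t 6.12 pos [421.9 143.7  66.7] rpy [-3.1414e+00  1.0000e-04  1.6739e+00] F [ 0.1 -0.3  1.4] g 59.1
SHIFT [-51.4   1.2  -1.3] TURN -0.01 rows 1.2
```

Request:
play_rows(
  moves=[0,0,1,-1,0,0,0,1,-1,0,0,-15,1,-1,0,0,-35,1,-1,0,0,-51,1,-1,0,0,-51.4,1,-1,0,0,-51.4,1,-1,0,0,-51.4,1,-1,0],
)

```text
time: 6.78
tool_pos: [428.3, 92.9, 67.7]
tcp_rot: [3.142, -0.0, 1.673]
contact_force: [-0.8, -1.3, 0.2]
grip_width: 91.7
```

```bash
python3 - <<'E'
from plan import *
plan(rk(-86,-25,68),1.674)
c2,_=shot("scene","s6")
i=cv2.imread("pics/s6.png")
cv2.imwrite("pics/c4.png",cv2.resize(i[180:320,160:340],None,fx=4,fy=4,interpolation=cv2.INTER_CUBIC))
E
```

```text
t 6.78 pos [428.3  92.9  67.7] rpy [ 3.1416e+00 -1.0000e-04  1.6732e+00] F [-0.8 -1.3  0.2] g 91.7
SHIFT [-0.2  0.1 -0.3] TURN -0.04 rows 0.0
```

View pics/c4.png

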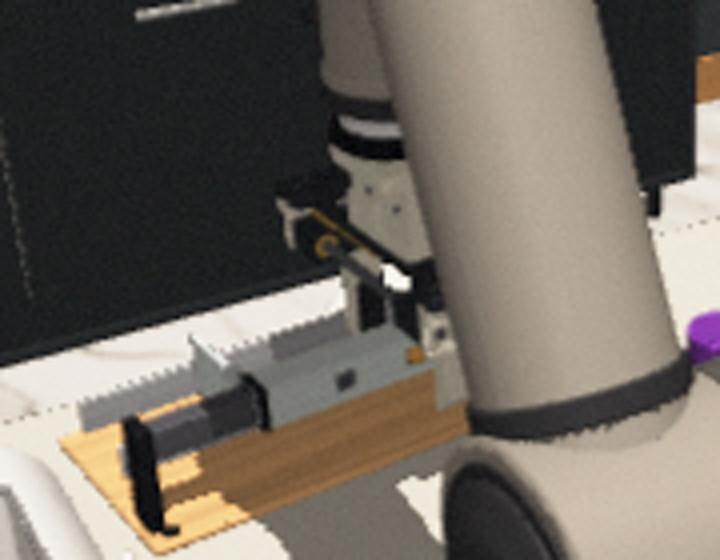

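Request:
play_rows(
  moves=[60,0,0,0,0,120,0,0,0,0,170,0,0,0,0,200,0,0,0,0,220,0,0,0,0,255,0,0,0,0,255,0,0,0,0,255,0,0,0,0],
)

```text
time: 7.5
tool_pos: [428.3, 92.6, 67.7]
tcp_rot: [3.142, 0.0, 1.674]
contact_force: [-0.2, 0.9, 0.0]
grip_width: 43.0
```

Request:
play_rows(
  moves=[255,0,0,0,0,255,0,0,0,0,255,0,0,0,0,255,0,0,0,0,255,0,0,0,0,255,0,0,0,0],
)

```text
time: 8.0
tool_pos: [428.3, 92.6, 67.6]
tcp_rot: [-3.141, 0.0, 1.674]
contact_force: [-0.1, -0.1, -2.3]
grip_width: 23.9
```

Request:
play_rows(
  moves=[255,3,0,0,0,255,6,0,0,0,255,11,0,0,0,255,17,0,0,0,255,24,0,0,0,255,31,0,0,0,255,38,0,0,0,255,42,0,0,0],
)

```text
time: 8.67
tool_pos: [423.9, 134.7, 67.5]
tcp_rot: [-3.141, 0.0, 1.674]
contact_force: [0.5, 1.1, -5.0]
grip_width: 23.7
```

Request:
play_rows(
  moves=[255,2,0,0,0,255,4,0,0,0,255,6,0,0,0,255,8,0,0,0,255,8,0,0,0,255,8,0,0,0],
)

```text
time: 9.17
tool_pos: [423.1, 142.6, 67.6]
tcp_rot: [-3.142, -0.0, 1.673]
contact_force: [1.7, 1.1, -6.0]
grip_width: 23.9
```

```bash
python3 - <<'E'
from plan import *
plan(rk(-86,25,68),1.674)
E
```

```text
t 9.17 pos [423.1 142.6  67.6] rpy [-3.1415e+00 -4.0000e-04  1.6735e+00] F [ 1.7  1.1 -6. ] g 23.9
SHIFT [-0.2  0.1 -0.4] TURN -0.03 rows 0.0
```

Request:
play_rows(
  moves=[255,-1,0,0,0,255,-2,0,0,0,255,-3,0,0,0,255,-3,0,0,0],
)

```text
time: 9.5
tool_pos: [423.4, 139.9, 67.6]
tcp_rot: [3.141, -0.001, 1.673]
contact_force: [1.0, 6.7, -7.2]
grip_width: 23.6
```

```bash
python3 - <<'E'
from plan import *
st()
E
```

```text
t 9.5 pos [423.4 139.9  67.6] rpy [ 3.1415e+00 -1.3000e-03  1.6730e+00] F [ 1.   6.7 -7.2] g 23.6
```

Request:
play_rows(
  moves=[255,2,0,0,0,255,3.5,0,0,0,255,4.5,0,0,0,255,4.5,0,0,0,255,4.5,0,0,0],
)

```text
time: 9.92
tool_pos: [423.1, 143.4, 67.6]
tcp_rot: [-3.141, 0.001, 1.674]
contact_force: [2.1, -4.4, -6.9]
grip_width: 23.6
```

Request:
play_rows(
  moves=[255,-1,0,0,0,255,-1,0,0,0,0,-1,0,0,0,0,-1,0,0,0,0,-1,0,0,0,0,-1,0,0,0,0,-1,0,0,0,0,-1,0,0,0],
)

```text
time: 10.58
tool_pos: [423.2, 142.9, 67.9]
tcp_rot: [3.141, 0.0, 1.674]
contact_force: [0.1, 0.1, -0.8]
grip_width: 59.0
```

Request:
play_rows(
  moves=[0,0,0,0,0,0,0,0,-10,0,0,0,0,-40,0,0,0,0,-80,0,0,0,0,-120,0,0,0,0,-130,0],
)

```text
time: 11.08
tool_pos: [425.5, 143.3, 203.2]
tcp_rot: [3.132, -0.0, 1.674]
contact_force: [1.5, -0.4, 1.6]
grip_width: 91.5
```

```bash
python3 - <<'E'
from plan import *
plan((420,-346.5,200),1.57)
c2,_=shot("scene","s7");c,_=shot("top","t7")
i=cv2.imread("pics/s7.png")
cv2.imwrite("pics/c4.png",cv2.resize(i[180:320,160:340],None,fx=4,fy=4,interpolation=cv2.INTER_CUBIC))
E
```

```text
t 11.08 pos [425.5 143.3 203.2] rpy [ 3.1325e+00 -4.0000e-04  1.6739e+00] F [ 1.5 -0.4  1.6] g 91.5
SHIFT [-486.7  -55.9    2.5] TURN 5.95 rows 11.7
```

View pics/c4.png

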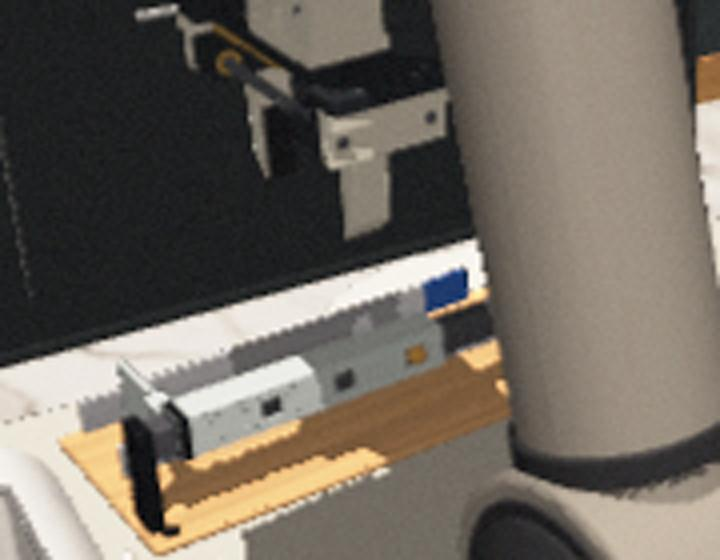

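```bash
cat >> plan.py <<'E'
HS={'yel':((20,35),130),'grn':((65,90),80),'ter':((4,16),140)}
def tins(tag,z=54):
    c,im=shot("top",tag); hsv=cv2.cvtColor(im,cv2.COLOR_RGB2HSV); out={}
    for n,((a,b),s) in HS.items():
        m=cv2.inRange(hsv,(a,s,60),(b,255,255))
        k,l,stt,ce=cv2.connectedComponentsWithStats(m)
        for j in range(1,k):
            if 120<stt[j,4]<700: print(n,stt[j].tolist(),ce[j].round(1),unproj(c,(stt[j,0]+(stt[j,2]-1)/2,stt[j,1]+(stt[j,3]-1)/2),z).round(1))
E
python3 - <<'E'
from plan import *
tins("t8")
E
```

```text
yel [405, 185, 21, 20, 328] [415.2 194.3] [ 506.6 -303.9   54. ]
grn [424, 220, 20, 20, 307] [433.1 229.8] [ 418.8 -347.6   54. ]
ter [543, 92, 47, 22, 174] [567.3 102.6] [ 734.8 -687.5   54. ]
ter [306, 126, 16, 36, 146] [313.6 142.9] [638.6 -52.7  54. ]
ter [569, 137, 41, 26, 165] [590.  148.4] [ 614.5 -739.5   54. ]
ter [460, 186, 21, 20, 319] [470.  195.7] [ 502.5 -440.3   54. ]
ter [559, 207, 43, 36, 448] [584.8 222.7] [ 427.1 -709.    54. ]
ter [241, 227, 55, 13, 283] [267.4 233.6] [414.6  62.5  54. ]
```

View pics/t8.png

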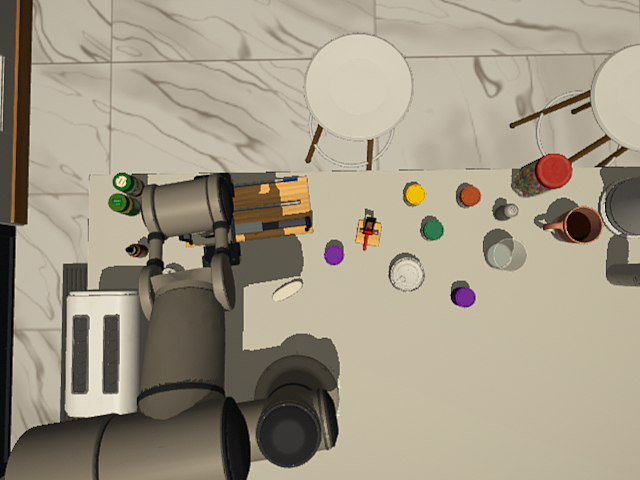

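Request:
play_rows(
  moves=[0,-40,-4,0,0.5,0,-80,-9,0,1,0,-121,-14,0,1.5,0,-162,-19,0,2,0,-203,-23,0,2.5,0,-244,-28,0,3,0,-284,-33,0,3.5,0,-325,-37,0,4],
)

```text
time: 11.9
tool_pos: [418.2, -185.6, 195.9]
tcp_rot: [-3.139, -0.002, 1.603]
contact_force: [1.1, 0.8, -0.4]
grip_width: 91.7
```

```bash
python3 - <<'E'
from plan import *
plan((418.5,-347.3,120),1.57)
E
```

```text
t 11.9 pos [ 418.2 -185.6  195.9] rpy [-3.1386e+00 -2.2000e-03  1.6032e+00] F [ 1.1  0.8 -0.4] g 91.7
SHIFT [-161.8   -4.7   75.5] TURN 1.9 rows 4.3
```

Request:
play_rows(
  moves=[0,-35,-1,0,0.5,0,-75,-2,0,1,0,-115,-3,15,1.5,0,-155,-4.7,35,1.9,0,-161.8,-4.7,60,1.9,0,-161.8,-4.7,75,1.9,0,-161.8,-4.7,75,1.9,0,-161.8,-4.7,75,1.9],
)

```text
time: 12.57
tool_pos: [419.3, -345.1, 120.6]
tcp_rot: [-3.138, -0.004, 1.57]
contact_force: [-0.3, -0.2, 0.2]
grip_width: 91.6
```

```bash
python3 - <<'E'
from plan import *
tins("t9")
plan((418.5,-347.3,48),1.57)
E
```

```text
yel [405, 184, 21, 21, 306] [414.9 194.5] [ 507.9 -304.    54. ]
ter [543, 92, 47, 22, 185] [567.2 102.6] [ 734.8 -687.5   54. ]
ter [306, 126, 16, 36, 147] [313.7 142.6] [638.6 -52.7  54. ]
ter [570, 137, 40, 24, 170] [590.1 148.3] [ 617.  -740.9   54. ]
ter [572, 207, 30, 36, 302] [590.2 218.8] [ 426.9 -725.    54. ]
ter [356, 220, 10, 24, 135] [360.3 232.6] [ 415.8 -167.    54. ]
t 12.62 pos [ 420.1 -345.5  122.1] rpy [-3.1403e+00 -1.4000e-03  1.5710e+00] F [ 0.3 -0.4 -0.4] g 92.1
SHIFT [-1.9 -1.6 74.1] TURN 0.05 rows 1.8
```

Request:
play_rows(
  moves=[0,-2,-1.5,25,0,0,-2,-1.5,50,0,0,-2,-1.5,70,0,0,-2,-1.5,74,0,0,-2,-1.5,74,0,0,-2,-1.5,74,0],
)

```text
time: 13.12
tool_pos: [419.7, -348.4, 50.2]
tcp_rot: [3.14, 0.002, 1.571]
contact_force: [-0.4, 0.1, 0.5]
grip_width: 91.8
```

```bash
python3 - <<'E'
from plan import *
c2,_=shot("scene","s9")
plan((418.5,-347.3,48),1.57)
E
```

```text
t 13.17 pos [ 419.8 -348.7   50.5] rpy [3.1396e+00 2.3000e-03 1.5712e+00] F [ 0.6  0.4 -0.2] g 91.9
SHIFT [ 1.4 -1.3  2.5] TURN 0.07 rows 0.1
```

View pics/s9.png

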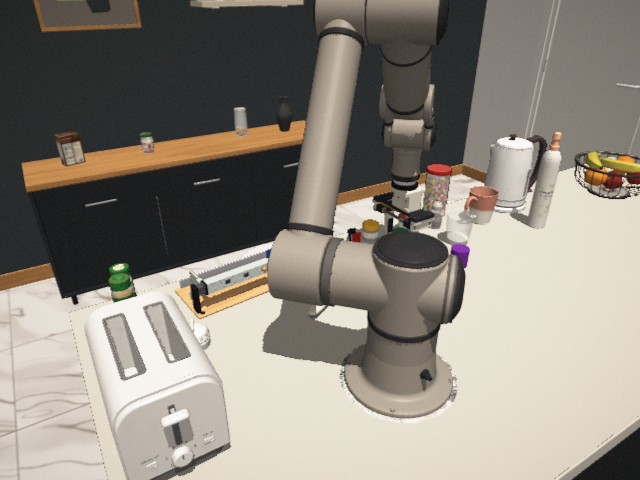

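Request:
play_rows(
  moves=[60,1,-1,2,0,100,1,-1,2,0,130,1,-1,2,0,160,1,-1,2,0,200,1,-1,2,0,255,1,-1,2,0,255,1,-1,2,0,255,1,-1,2,0],
)

```text
time: 13.83
tool_pos: [417.8, -347.1, 46.8]
tcp_rot: [-3.142, 0.0, 1.571]
contact_force: [0.5, -0.5, 0.9]
grip_width: 49.6
```

Request:
play_rows(
  moves=[255,0,0,0,0,255,0,0,0,0,255,0,0,0,0,255,0,0,-20,0,255,0,0,-45,0,255,0,0,-75,0,255,0,0,-100,0,255,0,0,-105,0],
)

```text
time: 14.5
tool_pos: [419.3, -348.5, 155.8]
tcp_rot: [3.137, 0.005, 1.571]
contact_force: [0.3, -0.7, -0.9]
grip_width: 49.5
```

```bash
python3 - <<'E'
from plan import *
print(rk(0,85,160))
plan(rk(0,85,160),1.674)
E
```

```text
[502.59665298 210.9960134  160.        ]
t 14.5 pos [ 419.3 -348.5  155.8] rpy [3.1368 0.0052 1.5708] F [ 0.3 -0.7 -0.9] g 49.5
SHIFT [559.5  83.3  -6.7] TURN -5.91 rows 13.6
```

Request:
play_rows(
  moves=[255,30,4,-15,0,255,70,10,-25,-1,255,110,16,-25,-1.5,255,150,22,-25,-2,255,190,28,-25,-2.5,255,230,34,-25,-3,255,270,40,-25,-4,255,310,46,-25,-4.5],
)

```text
time: 15.17
tool_pos: [463.3, -35.1, 175.9]
tcp_rot: [-3.14, -0.0, 1.65]
contact_force: [1.1, -0.6, -1.4]
grip_width: 49.8
```

Request:
play_rows(
  moves=[255,40,6,0,-0.5,255,80,12,0,-1,255,120,18,0,-1.4,255,160,24,0,-1.4,255,200,30,0,-1.4,255,230,36,0,-1.4,255,245,37,0,-1.4,255,245,37,0,-1.4],
)

```text
time: 15.83
tool_pos: [480.8, 213.1, 175.5]
tcp_rot: [-3.14, -0.001, 1.678]
contact_force: [0.3, 0.2, -0.8]
grip_width: 49.3
```

```bash
python3 - <<'E'
from plan import *
c2,_=shot("scene","s10")
plan(rk(0,85,100),1.674)
E
```

```text
t 15.88 pos [480.8 211.3 175.4] rpy [-3.1397e+00  4.0000e-04  1.6768e+00] F [-0.7  0.1 -1.6] g 49.5
SHIFT [-2.5 21.8 75.4] TURN 0.16 rows 1.9
```

Request:
play_rows(
  moves=[255,-2.5,21.5,0,0,255,-2.5,21.5,20,0,255,-2.5,21.5,50,0,255,-2.5,21.5,75,0,255,-2.5,21.5,75,0,255,-2.5,21.5,75,0,255,-2.5,21.5,75,0],
)

```text
time: 16.47
tool_pos: [504.0, 209.1, 102.8]
tcp_rot: [3.14, 0.0, 1.673]
contact_force: [-0.1, 0.3, -1.0]
grip_width: 49.7
```

```bash
python3 - <<'E'
from plan import *
c2,_=shot("scene","s11")
plan(rk(0,85,57),1.674)
i=cv2.imread("pics/s11.png")
cv2.imwrite("pics/c4.png",cv2.resize(i[160:320,160:360],None,fx=4,fy=3.7,interpolation=cv2.INTER_CUBIC))
E
```

```text
t 16.52 pos [504.3 209.5 103.3] rpy [ 3.1389e+00 -2.0000e-04  1.6730e+00] F [ 0.1  0.2 -0.3] g 49.6
SHIFT [ 1.7 -1.7 46.3] TURN -0.06 rows 1.1
```

View pics/c4.png

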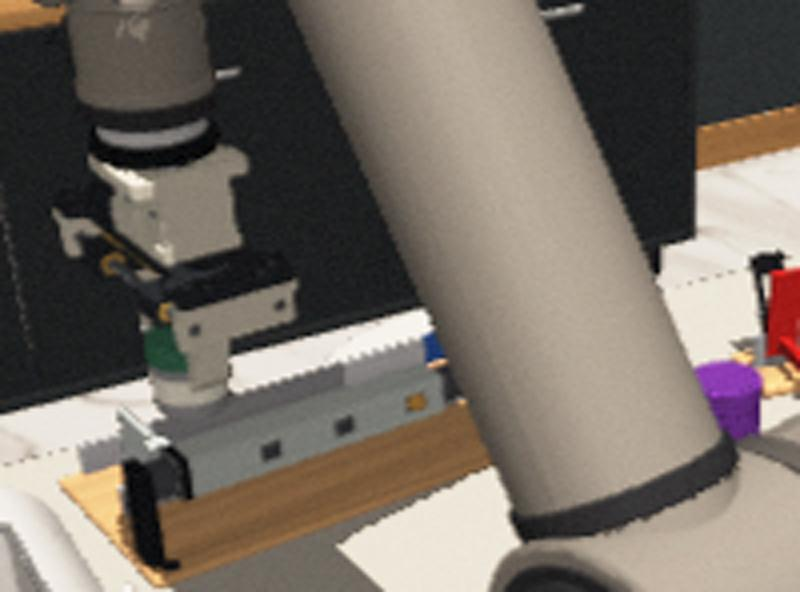

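Request:
play_rows(
  moves=[255,1,-1,8,0,255,1,-1.5,16,0,255,1,-1.5,16,0,255,1,-1.5,16,0,255,1,-1.5,16,0,255,1,-1.5,16,0,255,1,-1.5,16,0],
)

```text
time: 17.1
tool_pos: [501.8, 210.7, 85.9]
tcp_rot: [3.141, -0.0, 1.674]
contact_force: [0.1, 0.0, -1.4]
grip_width: 50.0
```

```bash
python3 - <<'E'
from plan import *
plan(rk(0,85,57),1.674)
E
```

```text
t 17.1 pos [501.8 210.7  85.9] rpy [ 3.141  -0.      1.6738] F [ 0.1  0.  -1.4] g 50.0
SHIFT [ 0.2  0.8 28.9] TURN -0.01 rows 0.7
```

Request:
play_rows(
  moves=[255,0,0.8,6,0,255,0,0.8,12,0,255,0,0.8,18,0,255,0,0.8,24,0,255,0,0.8,28,0,255,0,0.8,30,0,255,0,0.8,30,0,255,0,0.8,30,0],
)

```text
time: 17.77
tool_pos: [502.5, 210.7, 55.6]
tcp_rot: [3.142, 0.0, 1.674]
contact_force: [-0.3, -0.2, -1.7]
grip_width: 49.8
```

```bash
python3 - <<'E'
from plan import *
plan(rk(0,85,57),1.674)
E
```

```text
t 17.77 pos [502.5 210.7  55.6] rpy [3.1415e+00 1.0000e-04 1.6737e+00] F [-0.3 -0.2 -1.7] g 49.8
SHIFT [ 0.3  0.1 -1.4] TURN -0.02 rows 0.0
```

Request:
play_rows(
  moves=[255,0,0,1,0,255,0,0,1,0,255,0,0,1,0,50,0,0,1,0,50,0,0,1,0,50,0,0,1,0,50,0,0,0,0,50,0,0,-1,0],
)

```text
time: 18.43
tool_pos: [502.5, 210.7, 56.8]
tcp_rot: [3.142, 0.0, 1.674]
contact_force: [0.5, -0.1, 0.5]
grip_width: 73.0
```

Request:
play_rows(
  moves=[50,0,0,-1,0,50,0,0,-15,0,50,0,0,-35,0,50,0,0,-70,0,20,0,0,-110,0,0,0,0,-125,0],
)

```text
time: 18.93
tool_pos: [504.2, 211.3, 186.9]
tcp_rot: [3.134, -0.001, 1.674]
contact_force: [1.6, 0.4, 1.1]
grip_width: 83.0
```

```bash
python3 - <<'E'
from plan import *
c2,_=shot("scene","s12")
tins("t12",62)
tins("t13",54)
plan((507.6,-304,180),1.57)
i=cv2.imread("pics/s12.png")
cv2.imwrite("pics/c4.png",cv2.resize(i[160:320,160:360],None,fx=4,fy=3.7,interpolation=cv2.INTER_CUBIC))
E
```

```text
yel [405, 185, 21, 20, 328] [415.2 194.3] [ 505.4 -302.4   62. ]
ter [543, 92, 47, 22, 182] [567.2 102.6] [ 732.1 -683.5   62. ]
ter [306, 126, 16, 36, 147] [313.7 142.6] [636.5 -52.8  62. ]
ter [570, 137, 40, 25, 169] [590.1 148.3] [ 613.8 -736.5   62. ]
ter [460, 186, 21, 20, 321] [470.  195.7] [ 501.3 -437.9   62. ]
ter [565, 207, 37, 36, 326] [589.2 218.2] [ 426.3 -712.2   62. ]
ter [204, 227, 90, 18, 513] [249.8 235.8] [408.4 109.8  62. ]
yel [405, 184, 21, 21, 329] [415.3 194.2] [ 507.9 -304.    54. ]
ter [543, 92, 47, 22, 176] [566.7 102.8] [ 734.8 -687.5   54. ]
ter [306, 126, 16, 36, 145] [313.8 142.6] [638.6 -52.7  54. ]
ter [570, 137, 40, 25, 167] [590.1 148.3] [ 615.8 -740.8   54. ]
ter [460, 186, 21, 20, 320] [470.  195.7] [ 502.5 -440.3   54. ]
ter [544, 207, 58, 36, 516] [578.6 222.7] [ 427.3 -690.6   54. ]
ter [204, 226, 97, 19, 521] [250.5 235.7] [410.1 102.2  54. ]
t 19.08 pos [503.  210.9 183. ] rpy [ 3.1384e+00 -4.0000e-04  1.6738e+00] F [-0.2  0.4 -0.3] g 90.9
SHIFT [-512.6  -48.3    2.7] TURN 5.95 rows 12.3
```

View pics/c4.png

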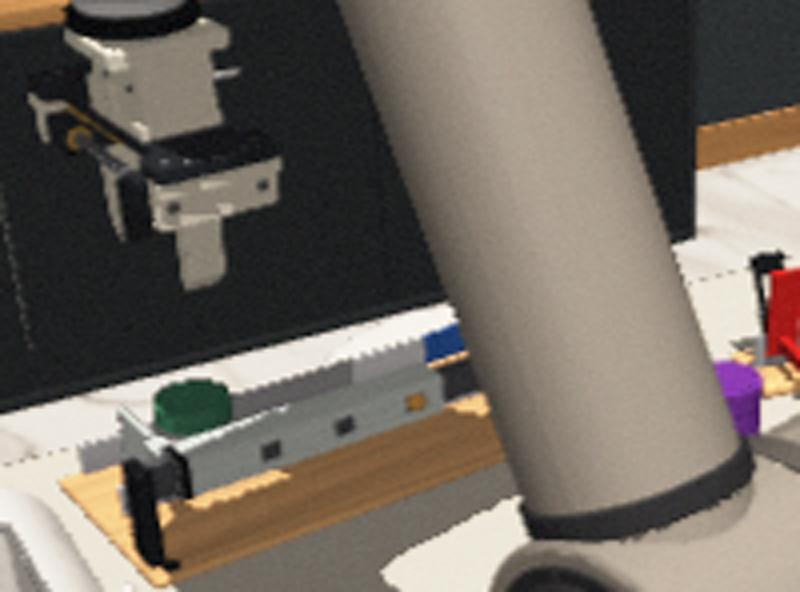

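Request:
play_rows(
  moves=[0,-40,-4,0,0.5,0,-80,-8,0,1,0,-121,-12,0,1.5,0,-162,-15,0,2,0,-203,-19,0,2.5,0,-244,-23,0,3,0,-285,-27,0,3.5,0,-326,-31,0,4],
)

```text
time: 19.75
tool_pos: [503.7, -118.4, 179.9]
tcp_rot: [-3.139, -0.001, 1.603]
contact_force: [1.4, 0.2, 0.1]
grip_width: 91.6
```

Request:
play_rows(
  moves=[0,-41,-3,0,0.5,0,-82,-6,0,1,0,-123,-9,0,1.5,0,-163,-12,20,2,0,-180,-13,45,2,0,-180,-13,60,2,0,-180,-13,60,2,0,-180,-13,60,2],
)

```text
time: 20.42
tool_pos: [496.9, -296.3, 119.6]
tcp_rot: [-3.138, -0.003, 1.568]
contact_force: [-0.2, 0.7, 0.9]
grip_width: 91.9
```

```bash
python3 - <<'E'
from plan import *
plan((507.5,-303.8,48),1.57)
E
```

```text
t 20.42 pos [ 496.9 -296.3  119.6] rpy [-3.1377 -0.0032  1.5684] F [-0.2  0.7  0.9] g 91.9
SHIFT [-7.7 10.9 71.6] TURN -0.09 rows 1.7
```

Request:
play_rows(
  moves=[0,-6.5,10.5,0,0,0,-6.5,10.5,25,0,0,-6.5,10.5,50,0,0,-6.5,10.5,71,0,0,-6.5,10.5,72,0,0,-6.5,10.5,72,0,0,-6.5,10.5,72,0],
)

```text
time: 21.0
tool_pos: [509.6, -303.6, 51.5]
tcp_rot: [3.14, 0.002, 1.57]
contact_force: [0.2, -0.4, -0.3]
grip_width: 91.7
```

```bash
python3 - <<'E'
from plan import *
plan((507.5,-303.8,47.5),1.57)
E
```

```text
t 21.0 pos [ 509.6 -303.6   51.5] rpy [3.1397e+00 1.5000e-03 1.5699e+00] F [ 0.2 -0.4 -0.3] g 91.7
SHIFT [-0.2 -2.1  4. ] TURN -0.01 rows 0.1
```

Request:
play_rows(
  moves=[60,0,-1,2.5,0,100,0,-1,2.5,0,130,0,-1,2.5,0,160,0,-1,2.5,0,200,0,-1,2.5,0,255,0,-1,2.5,0,255,0,-1,2.5,0,255,0,-1,2.5,0],
)

```text
time: 21.67
tool_pos: [507.5, -303.7, 47.3]
tcp_rot: [-3.142, 0.0, 1.569]
contact_force: [-0.5, 0.7, 0.5]
grip_width: 49.2
```

Request:
play_rows(
  moves=[255,0,0,0,0,255,0,0,0,0,255,0,0,0,0,255,0,0,-20,0,255,0,0,-45,0,255,0,0,-80,0,255,0,0,-115,0,255,0,0,-130,0],
)

```text
time: 22.33
tool_pos: [508.8, -304.5, 181.6]
tcp_rot: [3.137, 0.004, 1.569]
contact_force: [0.5, 0.2, -1.2]
grip_width: 49.6
```

```bash
python3 - <<'E'
from plan import *
plan(rk(0,22,175),1.674)
E
```

```text
t 22.33 pos [ 508.8 -304.5  181.6] rpy [3.1367 0.0037 1.569 ] F [ 0.5  0.2 -1.2] g 49.6
SHIFT [452.8  -0.5   5. ] TURN -6.01 rows 10.9
```

Request:
play_rows(
  moves=[255,30,0,0,0,255,70,0,0,-1,255,110,0,0,-2,255,150,0,0,-3,255,190,0,0,-3.5,255,230,0,0,-4,255,270,0,0,-5,255,310,0,0,-6],
)

```text
time: 23.0
tool_pos: [507.6, 8.3, 177.0]
tcp_rot: [-3.141, -0.0, 1.674]
contact_force: [0.3, 0.6, -1.7]
grip_width: 49.2
```

Request:
play_rows(
  moves=[255,40,0,0,0,255,80,0,0,0,255,110,0,0,0,255,130,0,0,0,255,138,0,0,0,255,140,0,0,0,255,140,0,0,0,255,140,0,0,0],
)

```text
time: 23.67
tool_pos: [493.9, 144.6, 177.0]
tcp_rot: [-3.141, 0.0, 1.673]
contact_force: [0.5, -0.6, -0.9]
grip_width: 49.5
```

```bash
python3 - <<'E'
from plan import *
plan(rk(0,22,100),1.674)
E
```

```text
t 23.67 pos [493.9 144.6 177. ] rpy [-3.1413e+00  5.0000e-04  1.6728e+00] F [ 0.5 -0.6 -0.9] g 49.5
SHIFT [ 2.2 15.5 77. ] TURN -0.07 rows 1.9
```

Request:
play_rows(
  moves=[255,2,15.5,0,0,255,2,15.5,20,0,255,2,15.5,50,0,255,2,15.5,80,0,255,2,15.5,91,0,255,2,15.5,91,0,255,2,15.5,91,0,255,2,15.5,91,0],
)

```text
time: 24.33
tool_pos: [510.0, 148.6, 87.3]
tcp_rot: [3.139, 0.0, 1.672]
contact_force: [0.6, -0.4, -1.2]
grip_width: 49.9
```

Request:
play_rows(
  moves=[255,0,0,0,0,255,0,0,0,0,255,0,0,0,0,255,0,0,0,0],
)

```text
time: 24.67
tool_pos: [509.2, 149.3, 86.8]
tcp_rot: [3.14, 0.0, 1.674]
contact_force: [0.4, 0.7, -1.6]
grip_width: 49.5
```

```bash
python3 - <<'E'
from plan import *
plan(rk(0,22,55.5),1.674)
E
```

```text
t 24.67 pos [509.2 149.3  86.8] rpy [3.1404 0.     1.6738] F [ 0.4  0.7 -1.6] g 49.5
SHIFT [-1.  -0.2 31.3] TURN -0.01 rows 0.8
```

Request:
play_rows(
  moves=[255,-1,0,6,0,255,-1,0,12,0,255,-1,0,18,0,255,-1,0,24,0,255,-1,0,29,0,255,-1,0,31.5,0,255,-1,0,31.5,0,255,-1,0,31.5,0],
)

```text
time: 25.33
tool_pos: [508.6, 148.2, 55.1]
tcp_rot: [-3.141, 0.0, 1.674]
contact_force: [-3.8, -1.5, 8.2]
grip_width: 50.0
```

```bash
python3 - <<'E'
from plan import *
plan(rk(0,22,55),1.674)
E
```

```text
t 25.33 pos [508.6 148.2  55.1] rpy [-3.1407e+00  2.0000e-04  1.6739e+00] F [-3.8 -1.5  8.2] g 50.0
SHIFT [0.1 0.6 0.1] TURN -0.0 rows 0.0
```

Request:
play_rows(
  moves=[255,0,0,-0.3,0,50,0,0,-0.3,0,50,0,0,-0.3,0,50,0,0,-0.5,0,50,0,0,-1,0,50,0,0,-2,0,50,0,0,-2,0],
)

```text
time: 25.92
tool_pos: [509.2, 148.2, 56.8]
tcp_rot: [3.141, 0.0, 1.674]
contact_force: [-1.2, -0.4, -0.3]
grip_width: 73.8
```

Request:
play_rows(
  moves=[50,0,0,-1,0,50,0,0,-15,0,50,0,0,-35,0,50,0,0,-70,0,20,0,0,-110,0,0,0,0,-125,0],
)

```text
time: 26.42
tool_pos: [510.9, 148.6, 186.7]
tcp_rot: [3.134, -0.0, 1.674]
contact_force: [1.1, 1.1, 0.6]
grip_width: 82.7
```

```bash
python3 - <<'E'
from plan import *
c2,_=shot("scene","s14")
tins("t14",54)
plan((502.5,-440.5,180),1.57)
i=cv2.imread("pics/s14.png")
cv2.imwrite("pics/c4.png",cv2.resize(i[160:320,160:360],None,fx=4,fy=3.7,interpolation=cv2.INTER_CUBIC))
E
```

```text
yel [233, 186, 11, 19, 144] [238.2 194.3] [510.6 137.   54. ]
ter [543, 92, 47, 22, 176] [567.  102.7] [ 734.8 -687.5   54. ]
ter [306, 126, 16, 36, 148] [313.7 142.8] [638.6 -52.7  54. ]
ter [570, 137, 40, 25, 170] [590.  148.3] [ 615.8 -740.8   54. ]
ter [367, 139, 6, 31, 123] [369.3 153.3] [ 610.1 -192.6   54. ]
ter [242, 183, 51, 24, 693] [262.6 194.6] [511.   64.6  54. ]
ter [460, 186, 21, 20, 319] [470.  195.7] [ 502.5 -440.3   54. ]
ter [570, 207, 32, 36, 327] [590.2 219.4] [ 426.9 -722.5   54. ]
ter [544, 212, 36, 31, 191] [561.3 229.5] [ 421.4 -663.3   54. ]
ter [232, 226, 69, 16, 427] [268.5 233.4] [413.5  67.4  54. ]
t 26.52 pos [510.8 148.5 185.3] rpy [ 3.1341e+00 -2.0000e-04  1.6737e+00] F [0.  0.4 0.4] g 89.4
SHIFT [-585.1  -68.9    4.7] TURN 5.94 rows 14.1
```

View pics/c4.png

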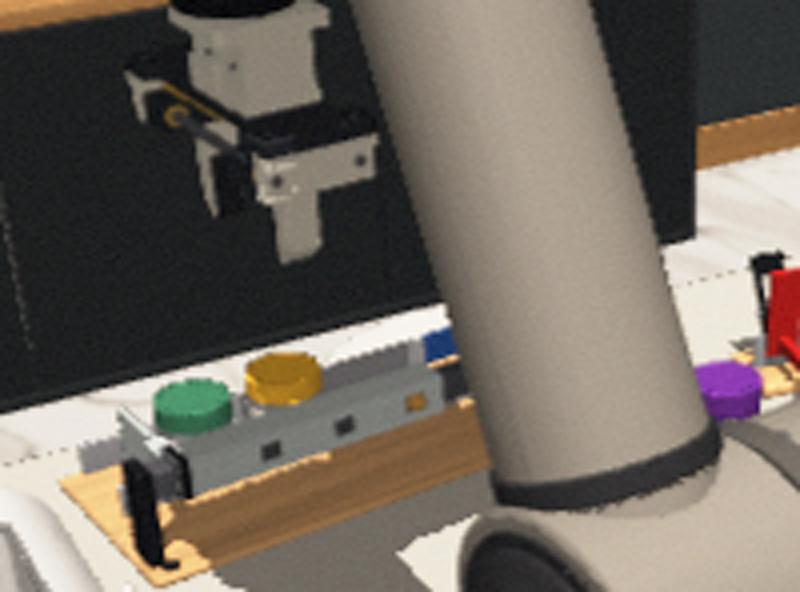

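Request:
play_rows(
  moves=[0,-40,-4,0,0.5,0,-80,-9,0,1,0,-121,-14,0,1.5,0,-162,-19,0,2,0,-203,-24,0,2.5,0,-244,-29,0,3,0,-285,-34,0,3.5,0,-326,-38,0,4],
)

```text
time: 27.18
tool_pos: [503.5, -181.6, 180.3]
tcp_rot: [-3.139, -0.001, 1.603]
contact_force: [0.5, -0.2, -0.4]
grip_width: 91.6
```

Request:
play_rows(
  moves=[0,-41,-3,0,0.5,0,-82,-6,0,1,0,-123,-9,0,1.5,0,-163,-12,0,2,0,-203,-14,0,2,0,-240,-16,0,2,0,-250,-16,10,2,0,-250,-16,30,2],
)

```text
time: 27.85
tool_pos: [496.6, -434.2, 151.4]
tcp_rot: [3.14, 0.003, 1.565]
contact_force: [0.2, 0.2, -0.3]
grip_width: 92.3
```

```bash
python3 - <<'E'
from plan import *
tins("t15")
plan((502.5,-440.5,100),1.57)
E
```

```text
yel [224, 186, 20, 20, 328] [233.6 195.5] [509.5 148.3  54. ]
grn [198, 188, 21, 21, 312] [208.3 198.1] [504. 212.  54.]
ter [543, 92, 47, 22, 179] [567.2 102.5] [ 734.8 -687.5   54. ]
ter [306, 125, 16, 37, 149] [313.8 142.5] [639.8 -52.7  54. ]
ter [570, 137, 40, 25, 173] [589.8 148.4] [ 615.8 -740.8   54. ]
ter [198, 200, 113, 28, 675] [256.8 218. ] [463.7  97.1  54. ]
ter [572, 207, 30, 36, 315] [590.3 219.3] [ 426.9 -725.    54. ]
ter [544, 220, 35, 23, 163] [560.6 230.8] [ 411.5 -661.6   54. ]
t 27.9 pos [ 494.9 -430.4  145.3] rpy [-3.1368 -0.0052  1.5665] F [-1.5  1.6 -4.2] g 91.6
SHIFT [-10.3   7.8  45.2] TURN -0.2 rows 1.1
```

Request:
play_rows(
  moves=[0,-8,6.5,0,0,0,-8,6.5,20,0,0,-8,6.5,40,0,0,-8,6.5,40,0,0,-8,6.5,40,0,0,-8,6.5,40,0],
)

```text
time: 28.4
tool_pos: [503.8, -438.0, 112.3]
tcp_rot: [3.142, 0.0, 1.57]
contact_force: [0.7, -0.8, 0.2]
grip_width: 92.1
```

```bash
python3 - <<'E'
from plan import *
plan((502.5,-440.5,48),1.57)
E
```

```text
t 28.4 pos [ 503.8 -438.   112.3] rpy [3.1415e+00 1.0000e-04 1.5696e+00] F [ 0.7 -0.8  0.2] g 92.1
SHIFT [-2.5 -1.3 64.3] TURN -0.02 rows 1.5
```

Request:
play_rows(
  moves=[0,-2.5,-1,20,0,0,-2.5,-1,40,0,0,-2.5,-1,60,0,0,-2.5,-1,63,0,0,-2.5,-1,63,0,0,-2.5,-1,63,0,0,-2.5,-1,63,0],
)

```text
time: 28.98
tool_pos: [503.3, -441.6, 50.8]
tcp_rot: [3.139, 0.002, 1.569]
contact_force: [-0.1, 0.9, 0.8]
grip_width: 91.8
```

```bash
python3 - <<'E'
from plan import *
plan((502.5,-440.5,48),1.57)
E
```

```text
t 28.98 pos [ 503.3 -441.6   50.8] rpy [3.1394e+00 2.5000e-03 1.5691e+00] F [-0.1  0.9  0.8] g 91.8
SHIFT [ 1.1 -0.8  2.8] TURN -0.05 rows 0.1
```

Request:
play_rows(
  moves=[60,1,0,2,0,100,1,0,2,0,130,1,0,2,0,160,1,0,2,0,200,1,0,2,0,255,1,0,2,0,255,1,0,2,0,255,1,0,2,0],
)

```text
time: 29.65
tool_pos: [502.4, -439.9, 46.7]
tcp_rot: [-3.141, 0.0, 1.569]
contact_force: [-0.3, 0.7, 0.6]
grip_width: 49.7
```

Request:
play_rows(
  moves=[255,0,0,0,0,255,0,0,0,0,255,0,0,0,0,255,0,0,-20,0,255,0,0,-45,0,255,0,0,-80,0,255,0,0,-115,0,255,0,0,-130,0],
)

```text
time: 30.32
tool_pos: [503.7, -441.0, 181.8]
tcp_rot: [3.137, 0.005, 1.569]
contact_force: [-0.2, -0.8, -0.9]
grip_width: 49.5
```

```bash
python3 - <<'E'
from plan import *
plan(rk(0,-40,177),1.674)
E
```

```text
t 30.32 pos [ 503.7 -441.   181.8] rpy [3.1368 0.005  1.569 ] F [-0.2 -0.8 -0.9] g 49.5
SHIFT [527.7  10.9   2.2] TURN -6.01 rows 12.7
```

Request:
play_rows(
  moves=[255,30,1,0,0,255,70,2,0,-1,255,110,3,0,-2,255,150,4,0,-3,255,190,5,0,-3.5,255,230,6,0,-4,255,270,7,0,-5,255,310,8,0,-6],
)

```text
time: 30.98
tool_pos: [510.6, -127.9, 176.7]
tcp_rot: [3.141, -0.0, 1.674]
contact_force: [1.2, 0.1, -1.7]
grip_width: 49.3
```

Request:
play_rows(
  moves=[255,40,0,0,0,255,80,0,0,0,255,120,0,0,0,255,160,0,0,0,255,195,0,0,0,255,212,0,0,0,255,212,0,0,0,255,212,0,0,0],
)

```text
time: 31.65
tool_pos: [489.1, 81.7, 176.6]
tcp_rot: [3.142, 0.0, 1.676]
contact_force: [-0.2, 0.0, -1.3]
grip_width: 49.9
```

```bash
python3 - <<'E'
from plan import *
plan(rk(0,-40,86),1.674)
E
```

```text
t 31.65 pos [489.1  81.7 176.6] rpy [3.1416e+00 3.0000e-04 1.6762e+00] F [-0.2  0.  -1.3] g 49.9
SHIFT [ 2.2 26.8 90.6] TURN 0.13 rows 2.3
```

Request:
play_rows(
  moves=[255,2,26.5,0,0,255,2,26.5,20,0,255,2,26.5,50,0,255,2,26.5,80,0,255,2,26.5,90,0,255,2,26.5,90,0,255,2,26.5,90,0,255,2,26.5,90,0],
)

```text
time: 32.32
tool_pos: [516.7, 85.2, 88.3]
tcp_rot: [3.139, 0.0, 1.673]
contact_force: [-0.8, 0.6, -0.8]
grip_width: 49.3
```

Request:
play_rows(
  moves=[255,0,0,0,0,255,0,0,0,0,255,0,0,0,0,255,0,0,0,0],
)

```text
time: 32.65
tool_pos: [515.7, 85.8, 87.4]
tcp_rot: [3.14, 0.0, 1.674]
contact_force: [-0.8, 0.3, -2.1]
grip_width: 49.2
```

```bash
python3 - <<'E'
from plan import *
plan(rk(0,-40,55),1.674)
E
```

```text
t 32.65 pos [515.7  85.8  87.4] rpy [3.1404e+00 2.0000e-04 1.6739e+00] F [-0.8  0.3 -2.1] g 49.2
SHIFT [ 0.9 -0.1 32.4] TURN -0.01 rows 0.8
```

Request:
play_rows(
  moves=[255,0,0,6,0,255,0,0,12,0,255,0,0,18,0,255,0,0,24,0,255,0,0,29,0,255,0,0,32,0,255,0,0,32,0,255,0,0,32,0],
)

```text
time: 33.32
tool_pos: [515.1, 85.7, 54.6]
tcp_rot: [-3.141, 0.0, 1.674]
contact_force: [-2.1, -0.1, 3.4]
grip_width: 49.3
```

Request:
play_rows(
  moves=[255,0,0,0.3,0,50,0,0,0,0,50,0,0,0,0,50,0,0,-0.5,0,50,0,0,-1,0,50,0,0,-2,0,50,0,0,-2,0],
)

```text
time: 33.9
tool_pos: [515.6, 85.7, 56.8]
tcp_rot: [3.141, 0.0, 1.674]
contact_force: [0.5, 0.3, -0.4]
grip_width: 73.5
```

Request:
play_rows(
  moves=[50,0,0,-1,0,50,0,0,-15,0,50,0,0,-35,0,50,0,0,-70,0,20,0,0,-110,0,0,0,0,-125,0],
)

```text
time: 34.4
tool_pos: [517.3, 85.8, 186.7]
tcp_rot: [3.134, 0.001, 1.674]
contact_force: [1.7, -0.4, -0.6]
grip_width: 82.9
```

```bash
python3 - <<'E'
from plan import *
c,_=shot("top","t16")
c2,_=shot("scene","s16")
plan((416,-191,200),1.37)
i=cv2.imread("pics/s16.png")
cv2.imwrite("pics/c4.png",cv2.resize(i[160:320,160:360],None,fx=4,fy=3.7,interpolation=cv2.INTER_CUBIC))
i=cv2.imread("pics/t16.png")
cv2.imwrite("pics/c5.png",cv2.resize(i[180:280,300:440],None,fx=5.5,fy=5.5,interpolation=cv2.INTER_CUBIC))
E
```

```text
t 34.5 pos [517.2  85.8 185.2] rpy [3.1342e+00 7.0000e-04 1.6738e+00] F [-0.1 -0.3 -0.4] g 89.7
SHIFT [-265.  -129.1  -15.5] TURN 17.4 rows 7.1
```

View pics/c4.png

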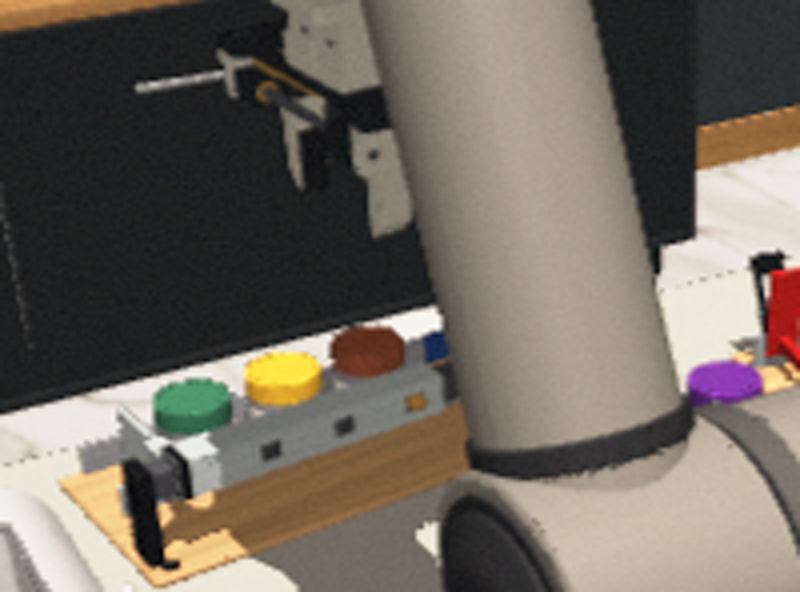

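View pics/c5.png

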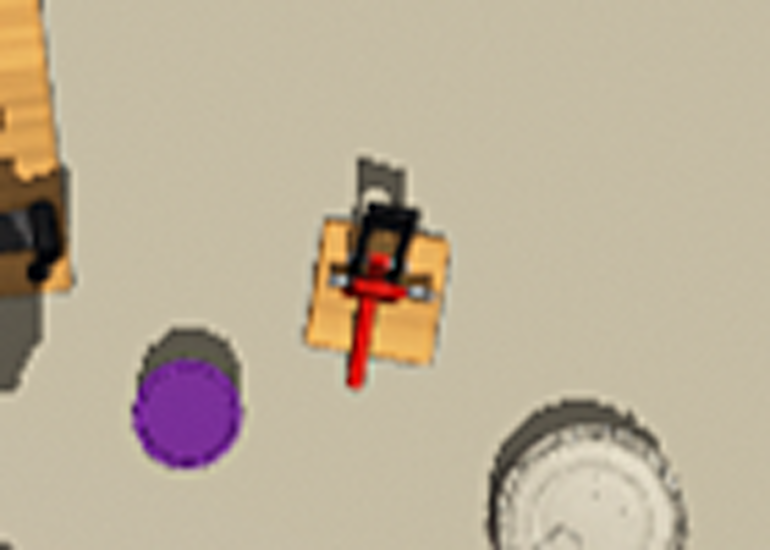

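```bash
python3 - <<'E'
from plan import *
c,_=shot("top","t17")
cr=lambda L:(np.array(L,float)+.5)/5.5-.5+np.array([300,180])
d,r=fitpose(c,[(30,30,10),(30,-30,10),(-30,-30,10),(-30,30,10)],cr([(328,217),(450,237),(432,365),(304,345)]),[416,-190,-.2]);print("dock",d,r.round(1).tolist())
p=unproj(c,cr([(331,281)])[0],40);q=unproj(c,cr([(432,294)])[0],40);print("plate ends",p,q,"yaw",np.arctan2(p[1]-q[1],p[0]-q[0])-np.pi/2,np.linalg.norm(p-q))
m=(p+q)/2-[d[0],d[1],0];print("mid in dock",rz(d[2]).T@m)
# clip fit
pts=[(-7,12,94),(-7,-12,94),(-48,0,38),(33,0,90)]
uv=cr([(343,298),(405,302),(355,388),(395,206)])
k,r=fitpose(c,pts,uv,[416,-190,-.2]);print("clip",k,r.round(2).tolist())
for P in [(-48,0,38),(-2,0,94),(33,0,90)]: print(P,(proj(c,wh(k,P))[0]-[300,180])*5.5+2.2)
S,_=shot("scene","s17")
i=cv2.imread("pics/s17.png"); cv2.imwrite("pics/c6.png",cv2.resize(i[210:280,320:400],None,fx=8,fy=8,interpolation=cv2.INTER_CUBIC))
for P in [(-7,12,94),(-7,-12,94),(-48,0,32),(33,0,90)]: print(P,(proj(S,wh(k,P))[0]-[320,210])*8+3.5)
E
```

```text
dock [ 4.16595282e+02 -1.90534648e+02 -1.74133586e-01] [[-0.5, 0.1], [0.4, 0.2], [0.0, -0.1], [0.1, -0.2]]
plate ends [ 419.0138481  -166.27868265   40.        ] [ 412.55893542 -212.14590067   40.        ] yaw -0.13981224470995612 46.31919241787233
mid in dock [-1.02576199  1.16221391 40.        ]
clip [ 4.14536845e+02 -1.83906446e+02 -1.76853454e-01] [[1.43, -1.13], [0.05, -0.21], [-0.43, 1.16], [-0.58, 0.23]]
(-48, 0, 38) [352.60350683 394.34582323]
(-2, 0, 94) [379.86356485 285.00327966]
(33, 0, 90) [391.77208746 207.22085529]
(-7, 12, 94) [261.54059067 191.25643858]
(-7, -12, 94) [325.54297433 179.53386554]
(-48, 0, 32) [338.1190968 398.9188656]
(33, 0, 90) [245.09833202 146.83732661]
```

View pics/c6.png

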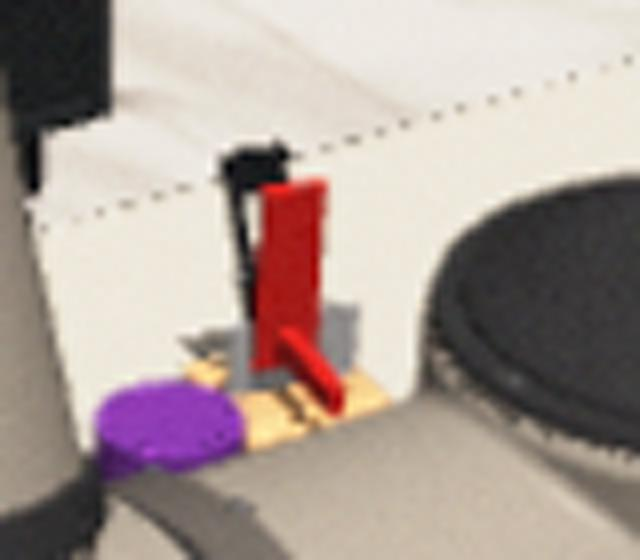

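```bash
cat >> plan.py <<'E'
CLIP=np.array([416,-184,-0.176])
def ck(x,y,z): return wh(CLIP,[x,y,z])[0]
E
python3 - <<'E'
from plan import *
plan(ck(20.5,0,180),1.395)
E
```

```text
t 34.6 pos [515.1  85.7 181.4] rpy [-3.1415e+00  1.0000e-04  1.6738e+00] F [-0.3 -0.6 -0.6] g 91.6
SHIFT [-263.8 -106.6    1.5] TURN 15.97 rows 6.8
```

Request:
play_rows(
  moves=[0,-37,-15,0,2,0,-74,-30,0,4,0,-111,-45,0,6,0,-148,-60,0,9,0,-185,-75,0,11,0,-222,-90,0,13,0,-260,-105,0,16,0,-264,-106.5,0,16],
)

```text
time: 35.27
tool_pos: [434.4, -192.8, 180.0]
tcp_rot: [-3.139, 0.001, 1.387]
contact_force: [0.2, -0.4, 0.8]
grip_width: 91.9
```

Request:
play_rows(
  moves=[0,0,0,0,0,0,0,0,20,0,0,0,0,40,0,0,0,0,40,0,0,0,0,40,0,0,0,0,40,0,0,0,0,40,0],
)

```text
time: 35.85
tool_pos: [437.3, -187.4, 142.5]
tcp_rot: [3.14, 0.0, 1.396]
contact_force: [-0.3, 0.3, -0.2]
grip_width: 91.8
```

```bash
python3 - <<'E'
from plan import *
plan(ck(20.5,0,89),1.395)
c,_=shot("top","t18")
S,_=shot("scene","s18")
i=cv2.imread("pics/s18.png"); cv2.imwrite("pics/c6.png",cv2.resize(i[180:280,320:420],None,fx=6,fy=6,interpolation=cv2.INTER_CUBIC))
E
```

```text
t 35.85 pos [ 437.3 -187.4  142.5] rpy [3.1403e+00 5.0000e-04 1.3956e+00] F [-0.3  0.3 -0.2] g 91.8
SHIFT [-0.3 -1.1 53.5] TURN 0.04 rows 1.3
```

View pics/c6.png

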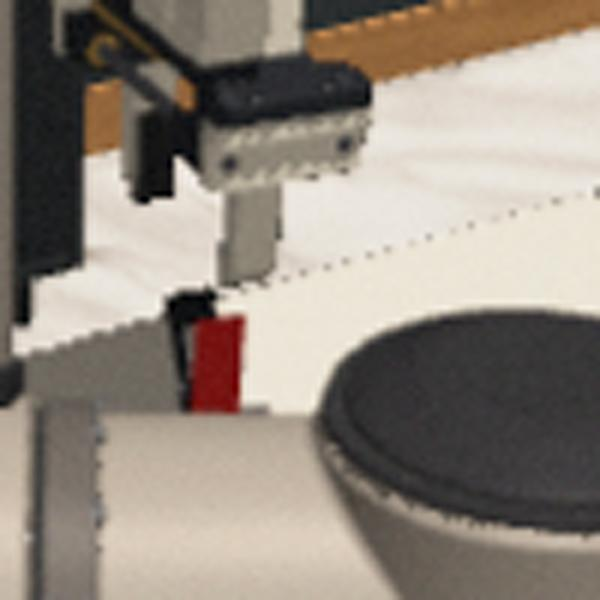

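View pics/t18.png

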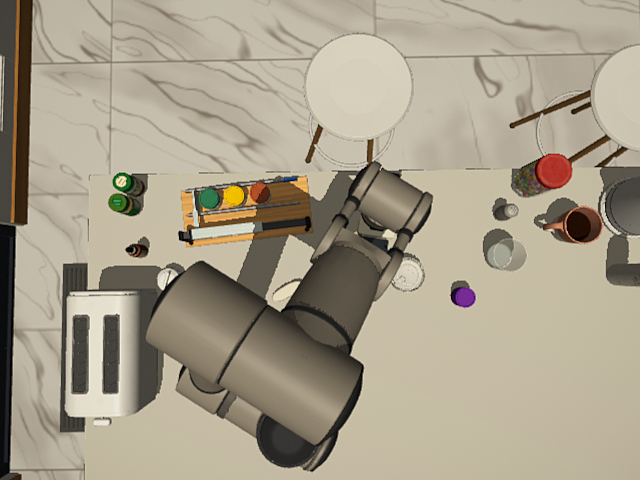

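Request:
play_rows(
  moves=[0,0,-1,15,0,0,0,-1,30,0,0,0,-1,45,0,0,0,-1,53,0,0,0,-1,53,0,0,0,-1,53,0,0,0,-1,53,0,0,0,-1,53,0],
)

```text
time: 36.62
tool_pos: [436.1, -187.9, 89.6]
tcp_rot: [3.14, 0.001, 1.394]
contact_force: [0.1, 0.2, -1.0]
grip_width: 91.5
```

```bash
python3 - <<'E'
from plan import *
plan(ck(20.5,0,89),1.395)
S,_=shot("scene","s19")
i=cv2.imread("pics/s19.png"); cv2.imwrite("pics/c6.png",cv2.resize(i[180:280,320:420],None,fx=6,fy=6,interpolation=cv2.INTER_CUBIC))
E
```

```text
t 36.62 pos [ 436.1 -187.9   89.6] rpy [3.1399e+00 7.0000e-04 1.3945e+00] F [ 0.1  0.2 -1. ] g 91.5
SHIFT [ 0.4 -0.   0.6] TURN -0.03 rows 0.0
```

View pics/c6.png

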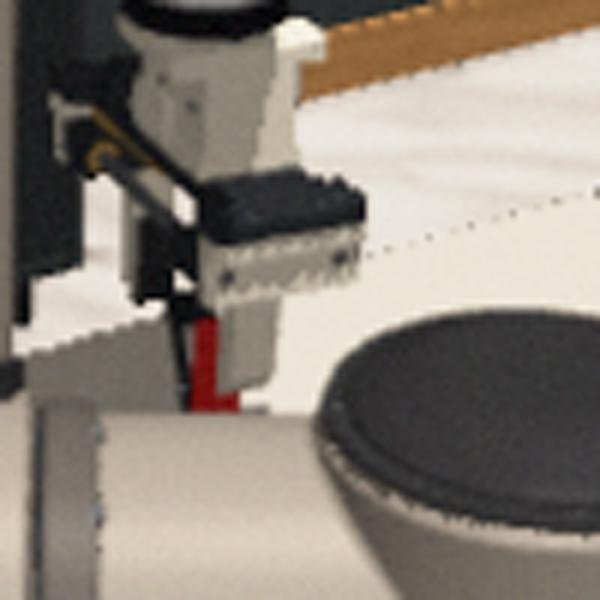

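Request:
play_rows(
  moves=[50,0,0,0,0,94,0,0,0,0,94,0,0,0,0,94,0,0,0,0,94,0,0,0,0,94,0,0,0,0,94,0,0,0,0],
)

```text
time: 37.25
tool_pos: [435.6, -187.6, 88.7]
tcp_rot: [-3.142, 0.0, 1.395]
contact_force: [0.5, 0.6, 0.1]
grip_width: 58.5
```

```bash
python3 - <<'E'
from plan import *
plan(ck(20.5,0,89),1.395)
S,_=shot("scene","s20")
i=cv2.imread("pics/s20.png"); cv2.imwrite("pics/c6.png",cv2.resize(i[180:280,320:420],None,fx=6,fy=6,interpolation=cv2.INTER_CUBIC))
E
```

```text
t 37.25 pos [ 435.6 -187.6   88.7] rpy [-3.1415e+00  1.0000e-04  1.3945e+00] F [0.5 0.6 0.1] g 58.5
SHIFT [ 0.2  0.6 -0.3] TURN -0.03 rows 0.0
```

View pics/c6.png

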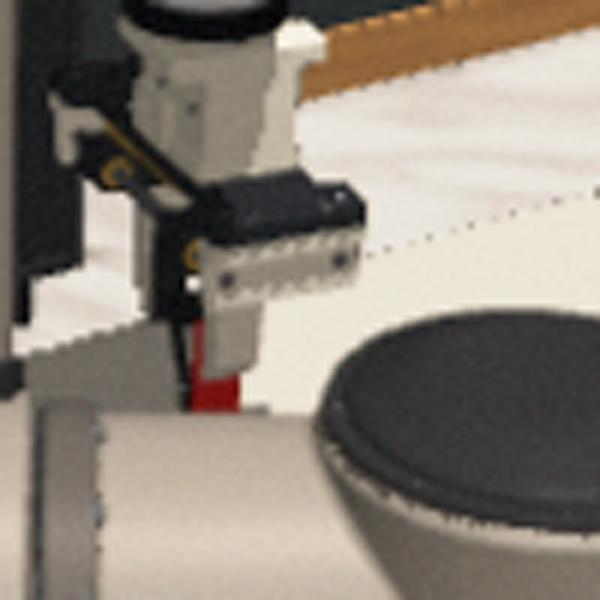

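```bash
python3 - <<'E'
from plan import *
S,_=shot("scene","s21")
from scipy.spatial.transform import Rotation as R
o=bot.get_obs();M=R.from_euler('xyz',o["tcp_rot"]).as_matrix()
f=lambda P:((proj(S,P)-[320,210-30])*6+2.5).round(0)
for s in(-9.5,9.5):
  for dep in(19,): print("tool finger outer tip",s,f(o["tool_pos"]+M@np.array([s,-29.2-dep,22])),"inner",f(o["tool_pos"]+M@np.array([s,-29.2,22])))
for y in(12,-12): print("red face",y,f(ck(-7,y,67)),f(ck(-7,y,60)))
E
```

```text
tool finger outer tip -9.5 [[255. 387.]] inner [[238. 369.]]
tool finger outer tip 9.5 [[217. 395.]] inner [[200. 376.]]
red face 12 [[193. 374.]] [[192. 388.]]
red face -12 [[240. 365.]] [[240. 379.]]
```

Request:
play_rows(
  moves=[107,0,-2,0,0,120,0,-4,0,0,133,0,-6,0,0,133,0,-6,0,0,133,0,-6,0,0,133,0,-6,0,0],
)

```text
time: 37.85
tool_pos: [429.7, -186.6, 88.8]
tcp_rot: [3.141, 0.0, 1.394]
contact_force: [0.4, -0.2, 0.0]
grip_width: 44.2
```

```bash
python3 - <<'E'
from plan import *
plan(ck(14,0,89),1.395)
E
```

```text
t 37.85 pos [ 429.7 -186.6   88.8] rpy [3.1414e+00 1.0000e-04 1.3944e+00] F [ 0.4 -0.2  0. ] g 44.2
SHIFT [ 0.2  0.  -0.2] TURN -0.04 rows 0.0
```

Request:
play_rows(
  moves=[133,0,0.5,0,0,133,0,1,0,0,133,0,1.5,0,0,133,0,2,0,0,133,0,2,0,0,133,0,2,0,0],
)

```text
time: 38.35
tool_pos: [431.7, -187.0, 88.7]
tcp_rot: [-3.142, 0.0, 1.394]
contact_force: [-0.0, -0.4, -0.5]
grip_width: 44.1
```

Request:
play_rows(
  moves=[133,0,0.5,0,0,133,0,1,0,0,133,0,1.5,0,0,133,0,1.5,0,0,133,0,1.5,0,0],
)

```text
time: 38.77
tool_pos: [433.0, -187.2, 88.7]
tcp_rot: [-3.141, 0.0, 1.394]
contact_force: [-1.2, 0.4, 0.3]
grip_width: 44.1
```

Request:
play_rows(
  moves=[133,0,0.5,0,0,133,0,1,0,0,133,0,1,0,0,133,0,1,0,0],
)

```text
time: 39.1
tool_pos: [433.8, -187.2, 88.7]
tcp_rot: [-3.141, -0.0, 1.395]
contact_force: [-2.8, -0.7, 3.4]
grip_width: 43.9
```

Request:
play_rows(
  moves=[141,0,-1,0,0,149,0,-2.4,0,0,157,0,-3.8,0,0,165,0,-5.2,0,0,165,0,-5.6,0,0,165,0,-5.6,0,0],
)

```text
time: 39.6
tool_pos: [428.4, -186.4, 88.8]
tcp_rot: [-3.141, 0.0, 1.395]
contact_force: [-1.0, -0.3, 4.6]
grip_width: 32.8
```

```bash
python3 - <<'E'
from plan import *
st()
S,_=shot("scene","s22")
i=cv2.imread("pics/s22.png"); cv2.imwrite("pics/c6.png",cv2.resize(i[180:280,320:420],None,fx=6,fy=6,interpolation=cv2.INTER_CUBIC))
E
```

```text
t 39.6 pos [ 428.4 -186.4   88.8] rpy [-3.1415e+00  2.0000e-04  1.3945e+00] F [-1.  -0.3  4.6] g 32.8
```

View pics/c6.png

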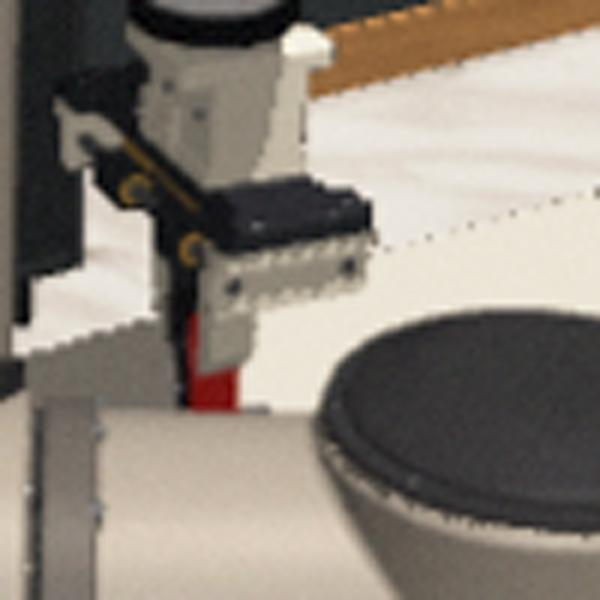

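Working well; the tail is being pressed. Continue to the stop.

Request:
play_rows(
  moves=[173,0,-1.4,0,0,181,0,-2.8,0,0,189,0,-4.2,0,0,197,0,-5.6,0,0,205,0,-6.4,0,0,255,0,-6.4,0,0,255,0,-6.4,0,0,255,0,-6.4,0,0],
)

```text
time: 40.32
tool_pos: [420.3, -184.8, 88.4]
tcp_rot: [-3.137, -0.001, 1.395]
contact_force: [-6.8, -0.7, 8.3]
grip_width: 19.4
```

```bash
python3 - <<'E'
from plan import *
st()
S,_=shot("scene","s23")
i=cv2.imread("pics/s23.png"); cv2.imwrite("pics/c6.png",cv2.resize(i[180:280,320:420],None,fx=6,fy=6,interpolation=cv2.INTER_CUBIC))
E
```

```text
t 40.32 pos [ 420.3 -184.8   88.4] rpy [-3.137e+00 -6.000e-04  1.395e+00] F [-6.8 -0.7  8.3] g 19.4
```

View pics/c6.png

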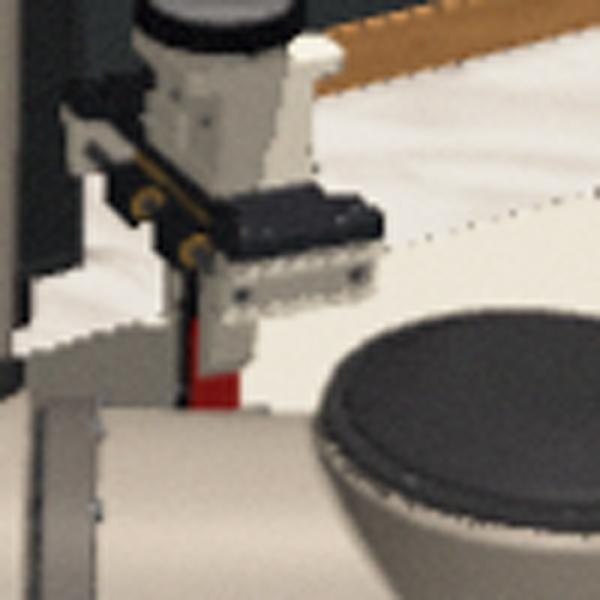

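Request:
play_rows(
  moves=[255,0,-2,0,0,255,0,-4,-1,0,255,0,-4,-6,0,255,0,-4,-15,0,255,0,-4,-30,0,255,0,-4,-55,0,255,0,-4,-85,0,255,0,-4,-90,0],
)

```text
time: 41.03
tool_pos: [420.4, -185.7, 183.5]
tcp_rot: [3.134, 0.003, 1.395]
contact_force: [0.6, -0.6, 0.0]
grip_width: 18.9
```

Request:
play_rows(
  moves=[255,0,0,0,0,255,0,0,0,0,255,0,0,0,0,255,0,0,0,0],
)

```text
time: 41.37
tool_pos: [417.8, -184.1, 177.6]
tcp_rot: [-3.139, -0.001, 1.394]
contact_force: [0.8, -0.4, -0.5]
grip_width: 19.3
```

```bash
python3 - <<'E'
from plan import *
st()
plan(rk(31,-122,180),1.674)
T,_=shot("top","t24")
S,_=shot("scene","s24")
i=cv2.imread("pics/s24.png"); cv2.imwrite("pics/c6.png",cv2.resize(i[150:280,320:450],None,fx=6,fy=4.5,interpolation=cv2.INTER_CUBIC))
E
```

```text
t 41.37 pos [ 417.8 -184.1  177.6] rpy [-3.1393e+00 -1.0000e-03  1.3945e+00] F [ 0.8 -0.4 -0.5] g 19.3
t 41.37 pos [ 417.8 -184.1  177.6] rpy [-3.1393e+00 -1.0000e-03  1.3945e+00] F [ 0.8 -0.4 -0.5] g 19.3
SHIFT [213.5 101.1  -2.5] TURN -16.02 rows 5.7
```

View pics/c6.png

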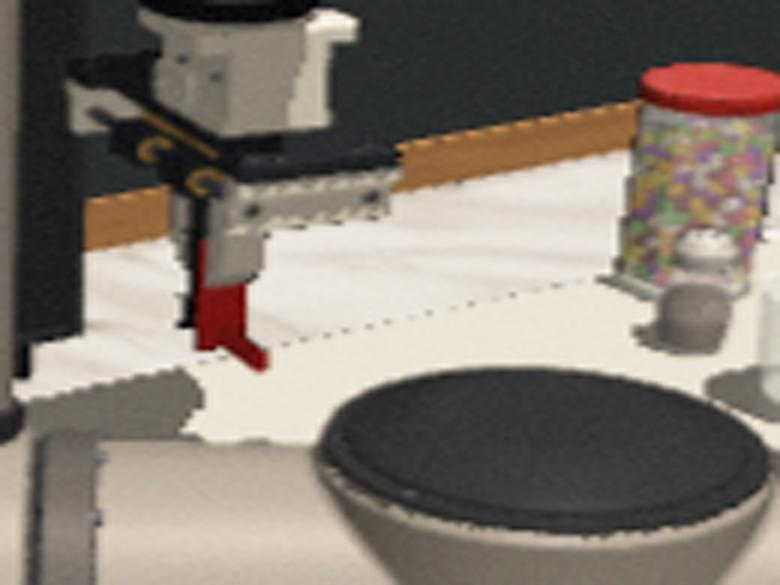

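```bash
python3 - <<'E'
from plan import *
from scipy.spatial.transform import Rotation as R
S,_=shot("scene","s25")
o=bot.get_obs();M=R.from_euler('xyz',o["tcp_rot"]).as_matrix()
def cl(x,y,z): return o["tool_pos"]+M@np.array([-(-y)*1.0+.3, x-2.7, 66.4-z])  # clip y -> tool x (ψ=90: tool x = +y)
f=lambda P:((proj(S,P)[0]-[320,150])*[6,4.5]+[2.5,1.7]).round(0)
print("tongue tip",f(cl(-48,0,10)),"red bottom",f(cl(-7,12,0)),f(cl(-7,-12,0)), "bar right at z40",f(cl(-7,-12,40)))
E
```

```text
tongue tip [260. 361.] red bottom [196. 351.] [244. 344.] bar right at z40 [247. 284.]
```

```bash
python3 - <<'E'
from plan import *
plan(rk(29.7,-122.3,180),1.674)
E
```

```text
t 41.52 pos [ 418.1 -184.4  177.9] rpy [-3.1400e+00 -6.0000e-04  1.3944e+00] F [-0.1  0.2 -0.5] g 19.4
SHIFT [213.   99.6  -2.1] TURN -16.02 rows 5.6
```

Request:
play_rows(
  moves=[255,30,14,0,-2,255,62,29,0,-4.5,255,94,44,0,-7,255,126,59,0,-10,255,158,74,0,-12,255,190,89,0,-14,255,213,99.5,0,-16,255,213,99.5,0,-16],
)

```text
time: 42.18
tool_pos: [555.6, 11.4, 178.0]
tcp_rot: [3.141, -0.001, 1.679]
contact_force: [-0.4, -0.0, -0.8]
grip_width: 19.3
```

Request:
play_rows(
  moves=[255,0,0,0,0,255,0,0,0,0,255,0,0,15,0,255,0,0,30,0,255,0,0,45,0,255,0,0,45,0,255,0,0,45,0,255,0,0,45,0],
)

```text
time: 42.85
tool_pos: [553.9, 6.8, 134.6]
tcp_rot: [3.141, 0.0, 1.672]
contact_force: [0.3, 0.4, -0.8]
grip_width: 18.8
```

```bash
python3 - <<'E'
from plan import *
plan(rk(29.7,-122.3,120),1.674)
T,_=shot("top","t26")
S,_=shot("scene","s26")
i=cv2.imread("pics/s26.png"); cv2.imwrite("pics/c6.png",cv2.resize(i[150:310,190:390],None,fx=4,fy=3.7,interpolation=cv2.INTER_CUBIC))
E
```

```text
t 42.85 pos [553.9   6.8 134.6] rpy [3.1406e+00 4.0000e-04 1.6724e+00] F [ 0.3  0.4 -0.8] g 18.8
SHIFT [ 1.1 -0.3 14.6] TURN -0.09 rows 0.4
```

View pics/c6.png

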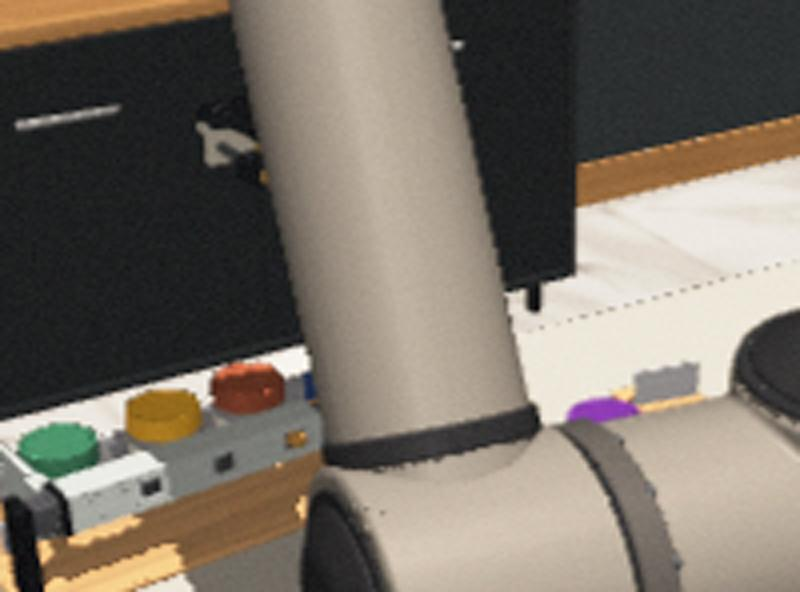

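```bash
python3 - <<'E'
import cv2
i=cv2.imread("pics/t26.png"); cv2.imwrite("pics/c6.png",cv2.resize(i[150:280,170:350],None,fx=4.4,fy=4.4,interpolation=cv2.INTER_CUBIC))
E
```

```text
(no output)
```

View pics/c6.png

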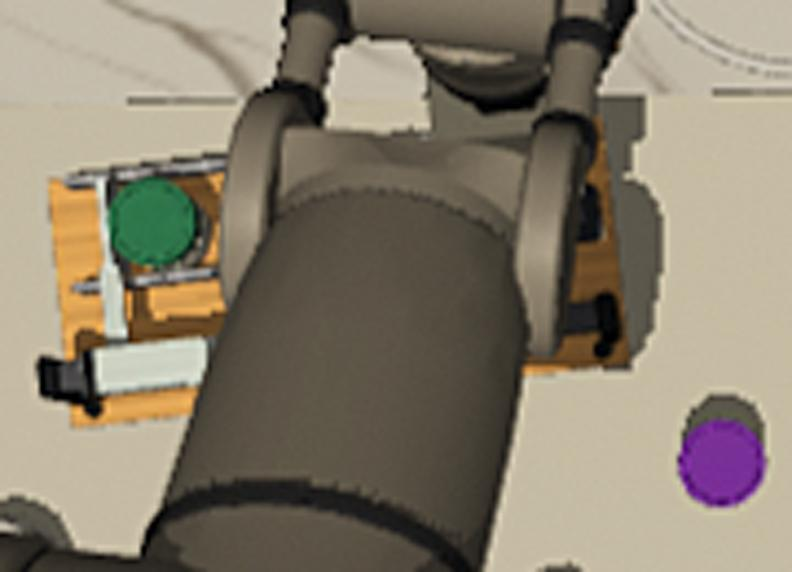

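Request:
play_rows(
  moves=[255,0.5,0,10,0,255,1,0,20,0,255,1,0,29,0,255,1,0,29,0,255,1,0,29,0,255,1,0,29,0,255,1,0,29,0,255,1,0,29,0],
)

```text
time: 43.62
tool_pos: [553.9, 8.6, 105.0]
tcp_rot: [3.141, 0.0, 1.674]
contact_force: [-0.5, 0.5, -1.0]
grip_width: 19.0
```

Request:
play_rows(
  moves=[255,0,0,0,0,255,0,0,0,0,255,0,0,0,0,255,0,0,0,0],
)

```text
time: 43.95
tool_pos: [553.6, 8.7, 104.8]
tcp_rot: [3.141, 0.0, 1.674]
contact_force: [-0.7, -0.2, -0.6]
grip_width: 18.9
```

```bash
python3 - <<'E'
from plan import *
plan(rk(29.7,-122.3,80.4),1.674)
E
```

```text
t 43.95 pos [553.6   8.7 104.8] rpy [3.1414e+00 1.0000e-04 1.6737e+00] F [-0.7 -0.2 -0.6] g 18.9
SHIFT [-0.8 -0.2 24.4] TURN -0.02 rows 0.6
```

Lower slowly over the rail.

Request:
play_rows(
  moves=[255,-0.8,0,3,0,255,-0.8,0,6,0,255,-0.8,0,9,0,255,-0.8,0,12,0,255,-0.8,0,14,0,255,-0.8,0,14,0],
)

```text
time: 44.45
tool_pos: [553.3, 7.9, 90.0]
tcp_rot: [-3.14, -0.0, 1.674]
contact_force: [-0.2, 0.1, -0.0]
grip_width: 18.8
```

Request:
play_rows(
  moves=[255,0,0,2,0,255,0,0,4,0,255,0,0,6,0,255,0,0,8,0,255,0,0,9,0,255,0,0,9,0,255,0,0,9,0],
)

```text
time: 45.03
tool_pos: [553.6, 7.9, 81.6]
tcp_rot: [-3.141, 0.0, 1.674]
contact_force: [-0.1, 1.2, -0.5]
grip_width: 19.1
```

```bash
python3 - <<'E'
from plan import *
plan(rk(29.7,-122.3,80.4),1.674)
E
```

```text
t 45.03 pos [553.6   7.9  81.6] rpy [-3.1415  0.      1.6737] F [-0.1  1.2 -0.5] g 19.1
SHIFT [ 0.  -0.1  1.2] TURN -0.02 rows 0.0
```

Nearly down, no side contact. Press down until contact, then bring the red jaw against the rail.

Request:
play_rows(
  moves=[255,0,0,1,0,255,0,0,2,0,255,0,0,3,0,255,0,0,3,0,255,0,0,3,0],
)

```text
time: 45.45
tool_pos: [554.0, 7.8, 80.3]
tcp_rot: [3.14, 0.001, 1.674]
contact_force: [-3.6, -0.4, 10.9]
grip_width: 19.4
```

Request:
play_rows(
  moves=[255,0,1,0,0,255,0,2,0,0,255,0,3,0,0,255,0,3,0,0,255,0,3,0,0],
)

```text
time: 45.87
tool_pos: [555.9, 8.1, 80.2]
tcp_rot: [-3.14, 0.0, 1.674]
contact_force: [-7.3, -0.2, 14.0]
grip_width: 19.3
```

Request:
play_rows(
  moves=[205,0,0,0,0,195,0,1,0,0,185,0,3,0,0,175,0,5,0,0,165,0,7,0,0,155,0,9,0,0,145,0,10.5,0,0,133,0,12,0,0],
)

```text
time: 46.53
tool_pos: [568.8, 9.4, 78.5]
tcp_rot: [3.142, -0.0, 1.674]
contact_force: [-1.3, 0.2, 2.0]
grip_width: 42.1
```

Request:
play_rows(
  moves=[120,0,0,0,0,100,0,0,0,0,100,0,0,0,0,100,0,0,0,0,100,0,0,0,0],
)

```text
time: 46.95
tool_pos: [568.8, 9.4, 78.7]
tcp_rot: [3.141, 0.0, 1.674]
contact_force: [-0.0, 0.1, -0.9]
grip_width: 56.2
```

```bash
python3 - <<'E'
from plan import *
plan(rk(44,-122.3,80.4),1.674)
E
```

```text
t 46.95 pos [568.8   9.4  78.7] rpy [3.1411e+00 1.0000e-04 1.6736e+00] F [-0.   0.1 -0.9] g 56.2
SHIFT [ 0.  -1.  -1.7] TURN -0.02 rows 0.0
```

Request:
play_rows(
  moves=[60,0,0,0,0,60,0,0,0,0,60,0,0,0,0,60,0,0,-15,0,60,0,0,-40,0,30,0,0,-75,0,0,0,0,-110,0,0,0,0,-115,0],
)

```text
time: 47.62
tool_pos: [571.3, 9.2, 200.1]
tcp_rot: [3.131, 0.002, 1.674]
contact_force: [1.2, 0.7, 0.7]
grip_width: 85.6
```

```bash
python3 - <<'E'
from plan import *
plan((420,-330,230),1.674)
E
```

```text
t 47.62 pos [571.3   9.2 200.1] rpy [3.1313e+00 2.3000e-03 1.6738e+00] F [1.2 0.7 0.7] g 85.6
SHIFT [-321.9 -185.1  -31.1] TURN -0.01 rows 8.9
```

Retreat to the right, clear for a look.

Request:
play_rows(
  moves=[0,-36,-20,-5,0,0,-72,-41,-20,0,0,-108,-62,-30,0,0,-144,-83,-30,0,0,-180,-104,-30,0,0,-216,-125,-30,0,0,-252,-145,-30,0,0,-288,-166,-30,0],
)

```text
time: 48.28
tool_pos: [433.3, -292.8, 223.7]
tcp_rot: [3.141, 0.0, 1.674]
contact_force: [0.6, 0.1, -0.5]
grip_width: 92.0
```

Request:
play_rows(
  moves=[0,-30,-20,0,0,0,-60,-30,0,0,0,-60,-30,0,0,0,-60,-30,0,0,0,-60,-30,0,0,0,-60,-30,0,0],
)

```text
time: 48.78
tool_pos: [411.1, -352.7, 223.6]
tcp_rot: [-3.141, -0.001, 1.675]
contact_force: [0.5, 0.2, -0.8]
grip_width: 91.9
```

```bash
python3 - <<'E'
from plan import *
st()
T,_=shot("top","t30")
S,_=shot("scene","s30")
i=cv2.imread("pics/s30.png"); cv2.imwrite("pics/c6.png",cv2.resize(i[190:320,170:350],None,fx=4.4,fy=4.4,interpolation=cv2.INTER_CUBIC))
i=cv2.imread("pics/t30.png"); cv2.imwrite("pics/c7.png",cv2.resize(i[160:260,170:330],None,fx=5,fy=5,interpolation=cv2.INTER_CUBIC))
K=[30.5,-122,0]
for P in [(-7,12,72),(-7,-12,72),(-48,0,10),(33,0,68)]:
    w=rk(30.5+P[0],-122+P[1],14+P[2]); print(P,((proj(T,w)[0]-[170,160])*5+2).round(),((proj(S,w)[0]-[170,190])*4.4+1.7).round())
E
```

```text
t 48.78 pos [ 411.1 -352.7  223.6] rpy [-3.1415e+00 -6.0000e-04  1.6750e+00] F [ 0.5  0.2 -0.8] g 91.9
(-7, 12, 72) [572.  92.] [430. 192.]
(-7, -12, 72) [621.  86.] [462. 181.]
(-48, 0, 10) [613. 191.] [486. 298.]
(33, 0, 68) [588.  10.] [413. 170.]
```

View pics/c6.png

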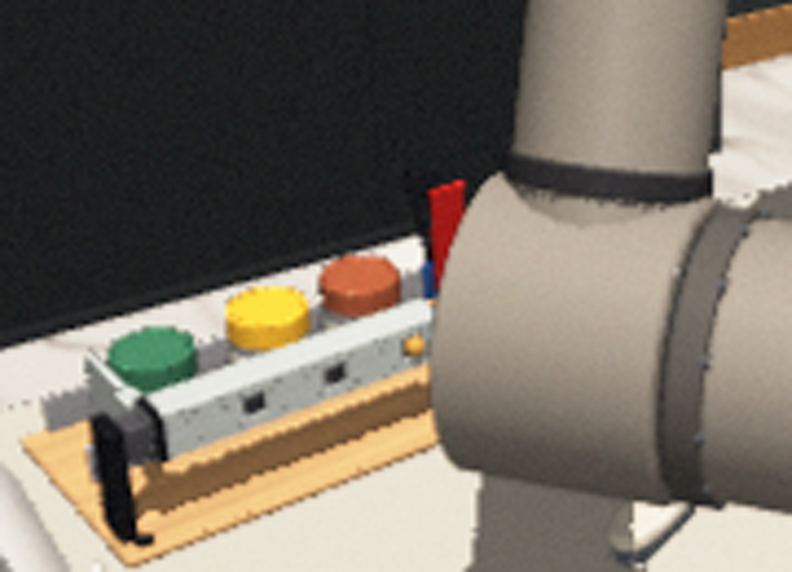

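View pics/c7.png

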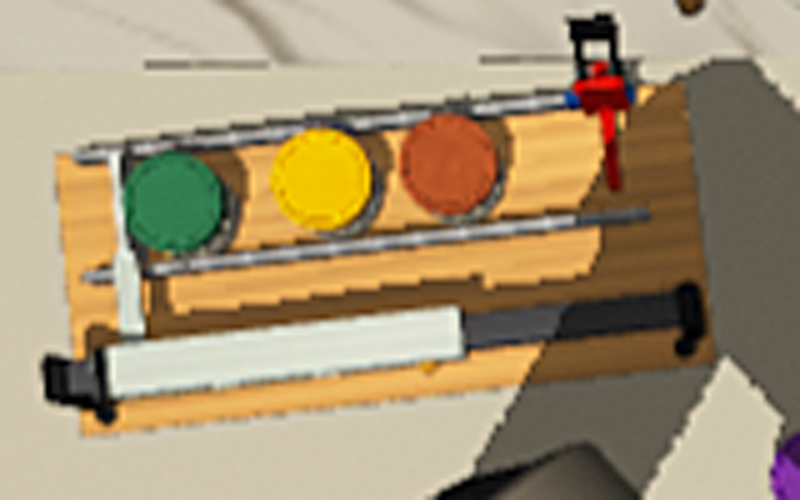

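View pics/t30.png

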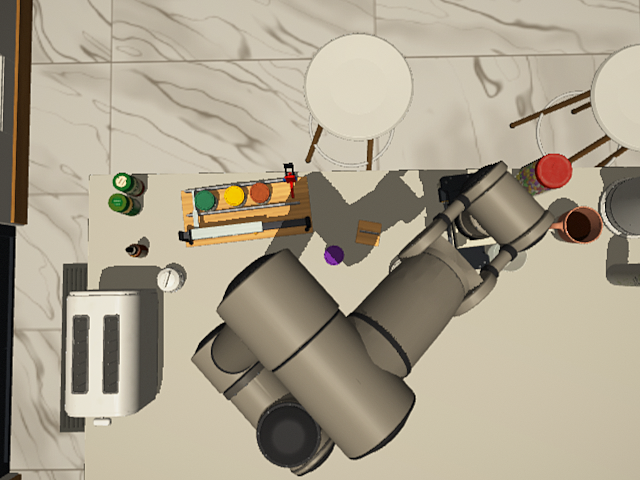

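```bash
python3 - <<'E'
from plant import bot
print(bot.close_job())
E
```

```text
the job is handed in; nothing more can be done
None
```

I did the whole job in the order asked and handed it in at about 49 s of the 210 s allowed. The hand-in gives no verdict.

- **Rack:** I pinched the pin flush and slid the tube 50 mm left, twice. A push at the second hole met about 8 N, which means it was locked. A pull at the last hole was less clear, giving only about 6 N over 2.7 mm. A picture then showed the brass pin standing out of the third hole.
- **Tins:** Only the green, yellow and terracotta tins were out. No blue one appeared in any view, so I took it as absent. All three stand upright between the rails, at about y +85, +22 and -40 mm in the rack frame, so they lie between the end plate and the blue mark. No tin moved on its own in the pictures I took.
- **Clip:** I moved it onto the blue mark. It touched bottom at the expected height, with about 11 N upward when pressed down. Its tongue lies across the rack, and its position in both final pictures matched the expected fully-down pose to within about 1 to 2 mm.
- **Other objects:** The timer, dropper bottle and purple look-alike near the dock look unmoved in the last picture. The arm hid the flat food tin, the other purple look-alike and most of the tumbler there. All three looked untouched in earlier pictures, and no later move went near them. The gripper was open and clear of everything at hand-in.

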